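Lay out a soldering place

ROBOT

A 6-joint arm with a two-finger parallel gripper is mounted at the origin on the work surface. World frame = base frame: x ahead of the robot, y to its left, z up, the work surface at z = 0. Lengths are in m, angles in rad, forces in N, time in s.
With the tool pointing down it reaches from about 0.35 to 0.775 m from the base axis. Payload 5.5 kg.
Tool frame: the origin (TCP) lies at the very end of the fingers, on their centre line; the grasp point (between the pads) lies 19 mm behind it; z points along the fingers, y is the direction in which the jaws open and shut (so a half turn about z gives the same grasp; the last joint's range is limited). The gripper opens to 85 mm and grips with 20 to 120 N. Pads are 22 mm wide; open, the fingers measure 114 mm over their backs; the gripper's body (76 mm by 85 mm) begins 54 mm behind the grasp point. The pads swing forward as they close: fully open they stand 13 mm farther back than shut.
Start: joints at [1.094, 0.313, 0.046, 1.304, 0, 1.431], TCP at [0.19, 0.543, 0.231] pointing down, gripper open.
Joint ranges: [-2.76, 2.76], [-0.86, 1.69], [-1.03, 1.26], [-2.2, 2.34], [-1.47, 1.5], [-3.14, 3.14]. Speed limits (rad/s): [2.57, 2.57, 3.14, 3.14, 3.14, 3.14].

INTERFACE

Orientations are given as a unit quaternion [w, x, y, z].
In Python, from workcell import env gives the robot as it stands. The module is installed in compiled form; this text tells all that it offers.
- The arm moves only by the shell command python3 -m pendant 'ROWS' [FORCE]. ROWS is JSON, a list of rows, each an object with "fingers": the finger opening in mm, from 0 to 85.4; "delta_pos": the shift along the tool's x, y, z in mm, a list of three; "angular": the turn, a rotation vector about the tool's x, y, z in rad, a list of three. In form: [{"fingers": fingers, "delta_pos": [x, y, z], "angular": [ax, ay, az]}, ...]. A call has 1 to 12 rows; each row shifts and turns the commanded pose from where the row before left it, along the tool's axes as they then stand; what a row does not reach is not made up. A row lasts 1/10 s, in which the tool goes at most 50 mm and 8.59 degrees, less where a joint would pass 70% of its speed; a pose out of reach is approached as far as the arm can. A call is refused whole if a number of a shift passes 50 or a number of a turn 0.15, either way. A call with a gripper value outside its range is refused whole. The fingers move at their own pace and stop on an object; FORCE is the grip in N (left out, the last holds). Time passes only in rows, so rows that do not move let the fingers close. It gives the time, the measured TCP pose, the force and the opening at its end, in the units of the state.
- env.get_state(): the state, without advancing time (a new reading comes with each control period).
- env.read_camera(name): name is "scene" or "top" or "wrist"; returns the picture (480x640x3 uint8, blue, green, red); there is no depth.
- env.camera_params(name): a dict with "fx", "fy", "cx", "cy" (pixels), "k1" (the pictures are not rectified: a ray, as slopes to the right and down, at radius r is drawn at 1 + k1 r^2 times it, then the intrinsics apply), "view" (4x4, takes a point from world to camera coordinates). Camera axes: x right, y up, looking along -z (the intrinsics and any distortion apply to the point x, -y, -z); pixel columns grow to the right and rows downward; lengths in m; the calibration is good to about 2 mm. A picture is of the moment at which its call begins: read the wrist's pose just before it. camera_params takes no time and is no camera call; for the wrist camera it gives the pose at the moment of the call.
- env.hand_in(): hands the job in, once; it reports no verdict.
The state is a dict: "clock": time; "joint_pos": joint angles; "qvel": joint speeds; "tau": joint torques, N m; "tcp_pos": TCP position; "orientation": TCP orientation; "wrist_force": force on the tool from outside, world axes, zero at the start; "ft_torque": the same for the moment, N m; "finger_gap": finger opening in m.
Only numpy, scipy, OpenCV 4.12 (cv2) and the standard library are available. Lean on these libraries where they do the work, as an engineer would, in place of code of your own. Each camera call takes 0.05 s, during which the arm holds its last target. There are 200 camera calls.

TASK

Lay out the soldering place, with left and front as the robot sees them: put the green circuit board right way up in the middle of the grey mat with its long side along the mat's long side, set the black solder spool flat on the mat directly left of the board (along the mat's long direction) with a gap of about 3 cm between them, and set the yellow-lidded tin centred on top of that spool. Draw the white flux bottle straight up out of the wooden tool block and, keeping it upright all the way, stand it on the table in front of the middle of the blue soldering station, squarely before it with a gap of about 3 cm. Leave the orange reel and the side cutters where they lie, and let go of everything.

Things in the scene. Friction and masses are not known exactly. Their poses are not given: they have to be found in the camera images.
- mat: Flat grey work mat lying on the table, 150 (x) by 250 (y) mm and under 1 mm thick, so things on it stand practically at table height. Origin at its centre on the table; x points away from the robot, y along its long side to the left as the robot sees it. Fixed.
- station: Blue soldering station standing behind the mat, left or right, 140 deep (x) by 110 wide (y) mm; fixed. Origin at the centre of its underside; its front faces -x (towards the robot) 70 mm before the origin. The front half is 34 mm high with a yellow sponge; the back half is 68 mm high with a knob, and the iron in its coil holder leans backwards there, up to 190 mm high. y points left.
- kitbox: Open white cardboard box with a blue band, 130 (x) by 150 (y) by 75 mm high, standing behind the mat on the other side from the station; an obstacle, fixed.. Origin at the centre of its underside.
- block: Wooden tool block, 50 (x) by 106 (y) by 66 mm high, fixed. Origin at the centre of its underside. In its middle is a round well of 30 mm diameter, 60 mm deep (floor 6 mm above the table), in which the flux bottle stands. Two fixed screwdriver handles, 16 mm thick, rise 51 mm above the block (to 117 mm) at y = -38 (red) and y = +38 mm (green), so the bottle can only be gripped with the fingers on its two x sides.
- bottle: White closed flux bottle, a plain cylinder of 28 mm diameter and 120 mm height with a blue band and a red dot on top, 60 g; at the start it stands in the block's well with its upper 60 mm showing. Origin at the centre of its underside, z up along its axis.
- board: Green circuit board, 50 (x) by 70 (y) mm, on four 10 mm brass spacers: the board itself, 4 mm thick, lies from 10 to 14 mm above what it stands on, and the small components on top reach 20 mm; about 60 g. Grip it by the edges of its long sides (50 mm apart, along its x). Origin at the centre of its underside, at the feet of the spacers; z up.
- spool: Solder spool with BLACK flanges and silver-coloured solder, standing on a flat flange: 50 mm diameter, 36 mm high (flanges 5 mm thick, winding 43 mm diameter), flat on top with a dark spot in the middle; about 250 g. Origin at the centre of its underside, z up.
- tin: Small round closed tin, silver body with a YELLOW lid, 36 mm diameter, 20 mm high; about 50 g. Origin at the centre of its underside, z up.
- reel: Reel of the same shape as the solder spool (50 mm diameter, 36 mm high) but with ORANGE flanges and red wire; loose, not to be moved. Origin at the centre of its underside.
- cutters: Side cutters with blue handles lying flat on the table behind the mat, between the station and the cardboard box, about 125 mm long (x from -78 to +46 mm), 45 mm wide, 12 mm high; loose, not to be moved. Origin on the table between the handles' front ends. Its x axis runs from the handles to the jaws and points roughly to the left.
There are look-alikes about, which are no part of the job. There is more than one size of the spool; the one meant has the size given above. Of the things that look like the board, the smaller one is meant.

How it is judged:
By the outcome, as a careful person would: the job done as asked, in the order asked, and still so for the second after the job is handed in, with the robot touching nothing.
It also fails if it takes over 104 s, if anything falls off the work surface, if the arm or the gripper's body presses on something with over 40 N, if the wrist force passes 120 N, or if a joint passes its speed limit or range.

## Working session

There is one attempt and no reset: what is moved stays moved. The work goes in short steps, Python scripts to look and compute and a shell command to move; the robot and the scene stay as the last step left them, time stands still between calls to the robot, and variables do not carry over. Pictures are saved under pics/ and viewed, about 12 in all and at most 16, crops included, and the job is handed in when it is done.

```bash
mkdir -p pics; cat > h.py <<'E'
import numpy as np, cv2
from workcell import env
from scipy.spatial.transform import Rotation as R
def shot(n,f):
    p=env.camera_params(n); im=env.read_camera(n); cv2.imwrite('pics/'+f,im)
    np.save('pics/'+f+'.npy',p,allow_pickle=True); return im
def w(f,u,v,z=0.):
    p=np.load('pics/'+f+'.npy',allow_pickle=True).item()
    x=(u-p['cx'])/p['fx'];y=(v-p['cy'])/p['fy'];a,b=x,y
    for _ in range(20):
        s=1+p['k1']*(a*a+b*b);a,b=x/s,y/s
    V=np.array(p['view']);d=V[:3,:3].T@np.array([a,-b,-1]);c=-V[:3,:3].T@V[:3,3]
    return c+d*(z-c[2])/d[2]
def px(f,P):
    p=np.load('pics/'+f+'.npy',allow_pickle=True).item();V=np.array(p['view'])
    q=V[:3,:3]@np.array(P)+V[:3,3];a,b=q[0]/-q[2],-q[1]/-q[2];s=1+p['k1']*(a*a+b*b)
    return np.array([a*s*p['fx']+p['cx'],b*s*p['fy']+p['cy']])
def st():
    s=env.get_state();q=s['orientation'];r=R.from_quat([q[1],q[2],q[3],q[0]])
    print(s['clock'],'tcp',np.round(s['tcp_pos'],4),'gap',s['finger_gap'],'F',np.round(s['wrist_force'],1));print(np.round(r.as_matrix(),3));print(np.round(s['joint_pos'],3))
    return np.array(s['tcp_pos']),r
def to(P,yaw=None):
    # shift in tool axes (mm) to P; turn about tool z so that tool y points at world yaw (deg, mod 180)
    t,r=st();print('shift mm',np.round(r.inv().apply(np.array(P)-t)*1000,1))
    if yaw is not None:
        y=r.as_matrix()[:,1];c=np.degrees(np.arctan2(y[1],y[0]));d=(yaw-c+90)%180-90
        print('world turn deg',d,'-> tool az',-np.radians(d))
E
python3 - <<'E'
from h import *
st()
for n in ['scene','top','wrist']:
    shot(n,n+'0.png');p=env.camera_params(n);V=np.array(p['view']);print(n,p['fx'],p['k1'],-V[:3,:3].T@V[:3,3])
E
```

```text
0.0 tcp [0.1898 0.5422 0.2304] gap 0.08548667177822745 F [-0.2 -0.3  0.8]
[[-0.944  0.331 -0.001]
 [ 0.331  0.944 -0.002]
 [ 0.    -0.002 -1.   ]]
[1.094 0.314 0.045 1.304 0.    1.431]
scene 536.21417712768 0.013739801399961515 [ 1.54936826 -0.00444968  0.73478859]
top 484.59471217770994 -0.0015020959912248162 [ 0.35636304 -0.0152314   0.96813163]
wrist 333.70045830841514 0.012791027312584155 [0.11453175 0.56928296 0.37335503]
```

View pics/top0.png

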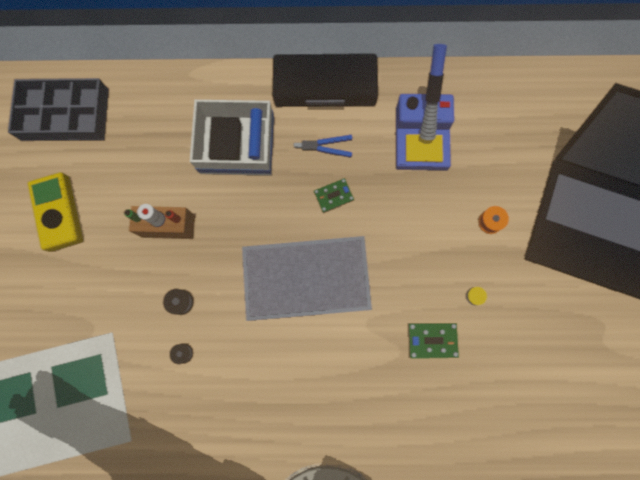

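View pics/scene0.png

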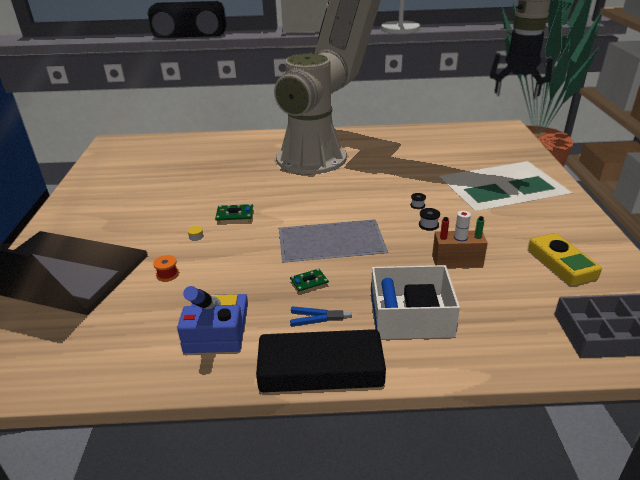

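Top view: the mat is at about (307,278), the small board at (334,195), black spools at (177,301) and (181,353), tin at (477,296), block and bottle at (155,217), station at (424,135), orange reel at (495,219). Next I'll enlarge these.

```bash
python3 - <<'E'
from h import *
im=cv2.imread('pics/top0.png')
def c(u,v,wd,h,s): return cv2.resize(im[v:v+h,u:u+wd],None,fx=s,fy=s,interpolation=cv2.INTER_CUBIC)
a=np.vstack([np.hstack([c(140,280,80,100,3*1),c(304,165,60,100,3),c(455,200,60,100,3),]),])
b=np.hstack([c(120,190,80,60,5),c(304,170,80,60,5)])
d=np.hstack([c(140,280,80,60,5),c(140,320,80,60,5)])
cv2.imwrite('pics/m1.png',np.vstack([b,d]))
e=np.hstack([c(235,230,160,100,5)]);cv2.imwrite('pics/m2.png',np.vstack([cv2.resize(c(230,225,150,105,4),(600,420)),np.zeros((1,600,3),np.uint8)]))
f=np.hstack([c(455,270,60,60,6)[:,:340],c(390,85,70,90,4)[:360,:],c(480,200,30,60,6)]);cv2.imwrite('pics/m3.png',f);print(f.shape)
E
```

```text
(360, 800, 3)
```

View pics/m1.png

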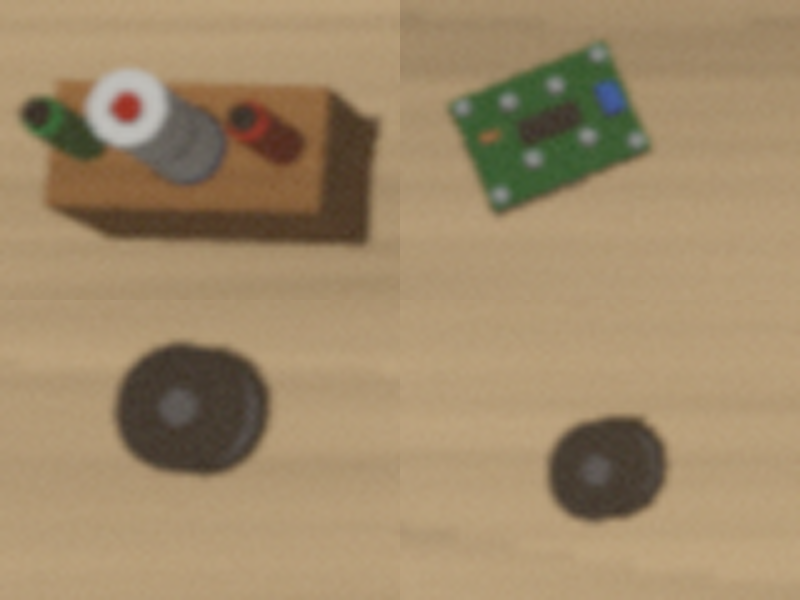

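View pics/m2.png

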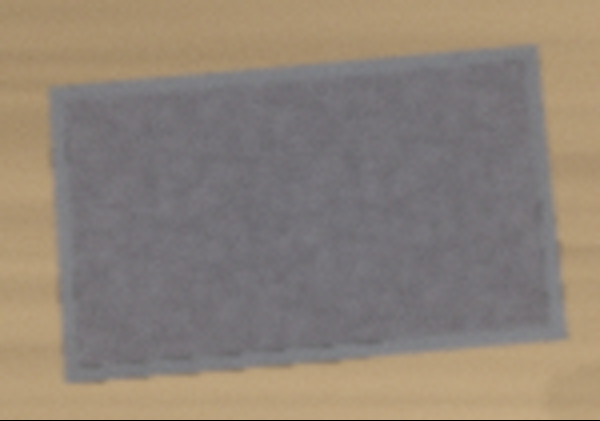

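View pics/m3.png

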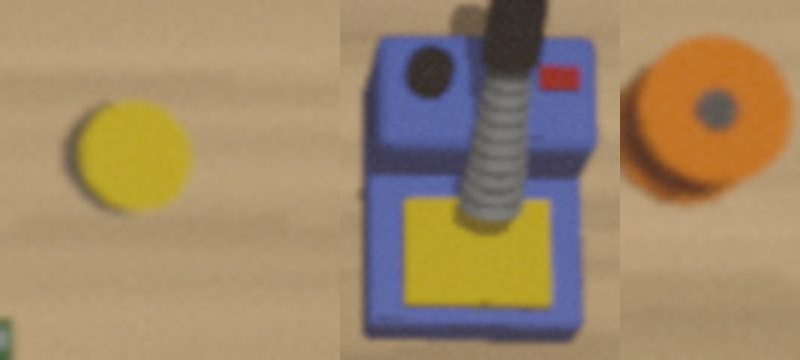

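m1: bottle dot at px (145.4,211.4). The big black spool, spot (175.6,301.4), is about 25 px across like the orange reel, so it is the 50 mm one. The other spool is about 20 px. m2 gives the mat corners, m3 the tin centre (477.3,296) and the station edges.

```bash
python3 - <<'E'
from h import *
f='top0.png'
def P(l,o,s,z): return np.array([w(f,o[0]+a/s,o[1]+b/s,z) for a,b in l])[:,:2]
def rep(n,c):
    m=c.mean(0);e=[c[(i+1)%len(c)]-c[i] for i in range(len(c))]
    print(n,m.round(4),[ (round(float(np.hypot(*v)),4),round(float(np.degrees(np.arctan2(v[1],v[0]))),1)) for v in e])
rep('mat',P([(52,88),(537,45),(567,337),(67,381)],(230,225),4,0))
rep('block',P([(57,82),(330,88),(318,213),(47,206)],(120,190),5,.066))
rep('board',P([(50,103),(205,40),(251,150),(97,212)],(304,170),5,.014))
rep('stfront',P([(30,338),(237,338)],(390,85),4,0))
rep('stfronttop',P([(26,324),(241,324)],(390,85),4,.034))
rep('stback',P([(38,38),(255,38)],(390,85),4,.068))
for n,u,v,z in [('bottle',145.4,211.4,.126),('spool',175.6,301.4,.036),('spooledge',163.4,301.4,.036),('tin',477.3,296,.02),('reel',480+95/6,200+110/6,.036),('small',179.4,354,.03),('bigboard',433,341,.014),('cutters',323,145,.01),('kitfront',231,168,.075),('kitback',231,101,.075)]: print(n,w(f,u,v,z).round(4))
E
```

```text
mat [0.4645 0.0373] [(0.2476, -85.2), (0.1479, -175.3), (0.2483, 94.7), (0.1476, 4.5)]
block [0.5709 0.32  ] [(0.106, -91.7), (0.0492, 177.4), (0.1042, 88.1), (0.0489, -0.5)]
board [ 0.6315 -0.0194] [(0.0688, -67.5), (0.0502, -158.7), (0.0677, 112.1), (0.0498, 22.6)]
stfront [ 0.6896 -0.2058] [(0.1076, -90.5), (0.1076, 89.5)]
stfronttop [ 0.6853 -0.1994] [(0.108, -90.5), (0.108, 89.5)]
stback [ 0.8227 -0.2051] [(0.108, -90.6), (0.108, 89.4)]
bottle [0.5715 0.3205 0.126 ]
spool [0.416  0.2867 0.036 ]
spooledge [0.4161 0.3102 0.036 ]
tin [ 0.4248 -0.2962  0.02  ]
reel [ 0.5756 -0.3369  0.036 ]
small [0.3171 0.2762 0.03  ]
bigboard [ 0.3393 -0.2078  0.014 ]
cutters [0.7413 0.0032 0.01  ]
kitfront [0.6698 0.18   0.075 ]
kitback [0.8092 0.1845 0.075 ]
```

```bash
python3 -m pendant '[{"fingers":85,"delta_pos":[0,0,0],"angular":[0,0,0.141]},{"fingers":85,"delta_pos":[0,0,0],"angular":[0,0,0.141]},{"fingers":85,"delta_pos":[0,0,0],"angular":[0,0,0.141]},{"fingers":85,"delta_pos":[0,0,0],"angular":[0,0,0.141]},{"fingers":85,"delta_pos":[0,0,0],"angular":[0,0,0.141]},{"fingers":85,"delta_pos":[0,0,0],"angular":[0,0,0.141]},{"fingers":85,"delta_pos":[0,0,0],"angular":[0,0,0]}]' 40; python3 - <<'E'
from h import *
to([.60,.0,.23],22.3)
E
```

```text
clock: 0.85
tcp_pos: [0.1899, 0.5425, 0.231]
orientation: [0.0, 0.558, 0.83, -0.0]
wrist_force: [0.2, -1.1, 0.1]
finger_gap: 0.0849
0.85 tcp [0.1899 0.5425 0.231 ] gap 0.08487771034622728 F [ 0.2 -1.1  0.1]
[[-0.378  0.926 -0.   ]
 [ 0.926  0.378 -0.001]
 [-0.    -0.    -1.   ]]
[1.094 0.314 0.046 1.304 0.    2.278]
shift mm [-657.3  174.5    1.2]
world turn deg 0.0862893279572603 -> tool az -0.001506032882187385
```

```bash
python3 -m pendant '[{"fingers":85,"delta_pos":[-46,13,0],"angular":[0,0,0]},{"fingers":85,"delta_pos":[-46,13,0],"angular":[0,0,0]},{"fingers":85,"delta_pos":[-46,13,0],"angular":[0,0,0]},{"fingers":85,"delta_pos":[-46,13,0],"angular":[0,0,0]},{"fingers":85,"delta_pos":[-46,13,0],"angular":[0,0,0]},{"fingers":85,"delta_pos":[-46,13,0],"angular":[0,0,0]},{"fingers":85,"delta_pos":[-46,13,0],"angular":[0,0,0]},{"fingers":85,"delta_pos":[-46,13,0],"angular":[0,0,0]},{"fingers":85,"delta_pos":[-46,13,0],"angular":[0,0,0]},{"fingers":85,"delta_pos":[-46,13,0],"angular":[0,0,0]},{"fingers":85,"delta_pos":[-46,13,0],"angular":[0,0,0]},{"fingers":85,"delta_pos":[-46,13,0],"angular":[0,0,0]}]';python3 -m pendant '[{"fingers":85,"delta_pos":[-46,13,0],"angular":[0,0,0]},{"fingers":85,"delta_pos":[-46,13,0],"angular":[0,0,0]},{"fingers":85,"delta_pos":[0,0,0],"angular":[0,0,0]},{"fingers":85,"delta_pos":[0,0,0],"angular":[0,0,0]}]'; python3 - <<'E'
from h import *
to([.6315,-.0194,.2],22.3)
im=shot('wrist','w1.png')
f='w1.png';c,s=np.cos(np.radians(22.3)),np.sin(np.radians(22.3))
print([px(f,[.6315+a*c-b*s,-.0194+a*s+b*c,.014]).round(1) for a,b in [(.025,.035),(.025,-.035),(-.025,-.035),(-.025,.035)]])
E
```

```text
clock: 2.05
tcp_pos: [0.5442, 0.089, 0.2313]
orientation: [-0.0, 0.556, 0.831, 0.0]
wrist_force: [0.9, -0.2, -0.2]
finger_gap: 0.085
clock: 2.45
tcp_pos: [0.6022, 0.0144, 0.2304]
orientation: [-0.001, 0.557, 0.83, -0.0]
wrist_force: [-0.6, -0.6, 0.4]
finger_gap: 0.0847
2.45 tcp [0.6022 0.0144 0.2304] gap 0.0847024283011004 F [-0.6 -0.6  0.4]
[[-0.379  0.926 -0.002]
 [ 0.926  0.379  0.001]
 [ 0.001 -0.001 -1.   ]]
[-0.11   0.369  0.123  1.327  0.     1.073]
shift mm [-42.4  14.3  30.3]
world turn deg 0.05454749782123258 -> tool az -0.0009520334357049419
[array([352.1, 213.1]), array([350.2, 271.5]), array([307.4, 271.5]), array([306.8, 213.2])]
```

View pics/w1.png

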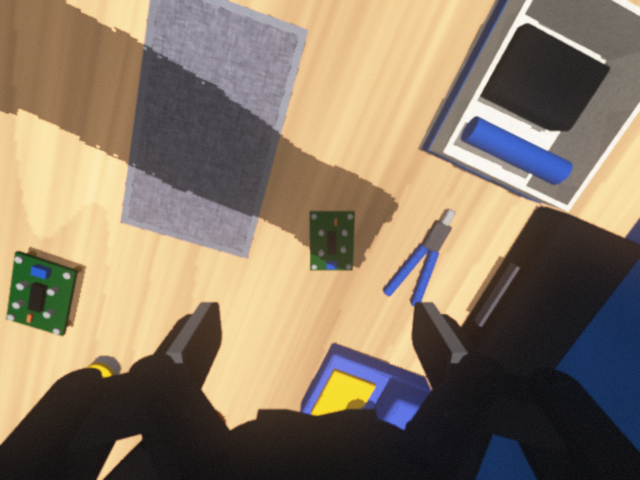

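The board's corners sit at (310,210)–(354,271), about 2.5 px right of the prediction. Alignment is good. I'll shift +1.5 mm along jaw y and go down with a narrower opening.

```bash
python3 -m pendant '[{"fingers":68,"delta_pos":[-21,8,25],"angular":[0,0,0]},{"fingers":68,"delta_pos":[-21.5,8,25],"angular":[0,0,0]},{"fingers":68,"delta_pos":[0,0,45],"angular":[0,0,0]},{"fingers":68,"delta_pos":[0,0,45],"angular":[0,0,0]},{"fingers":68,"delta_pos":[0,0,40],"angular":[0,0,0]},{"fingers":68,"delta_pos":[0,0,25],"angular":[0,0,0]},{"fingers":68,"delta_pos":[0,0,10],"angular":[0,0,0]},{"fingers":68,"delta_pos":[0,0,0],"angular":[0,0,0]},{"fingers":68,"delta_pos":[0,0,0],"angular":[0,0,0]}]'; python3 - <<'E'
from h import *
to([.633,-.019,.001],22.3)
im=shot('wrist','w2.png')
E
```

```text
clock: 3.4
tcp_pos: [0.634, -0.0172, 0.018]
orientation: [0.001, 0.557, 0.831, 0.001]
wrist_force: [-0.3, -0.6, 0.4]
finger_gap: 0.0683
3.4 tcp [ 0.634  -0.0172  0.018 ] gap 0.0683145004203805 F [-0.3 -0.6  0.4]
[[-0.38   0.925  0.002]
 [ 0.925  0.38  -0.   ]
 [-0.001  0.002 -1.   ]]
[-0.154  0.558 -0.121  0.889  0.     1.028]
shift mm [-1.3 -1.6 17. ]
world turn deg -0.02040044878948777 -> tool az 0.00035605500026105315
```

View pics/w2.png

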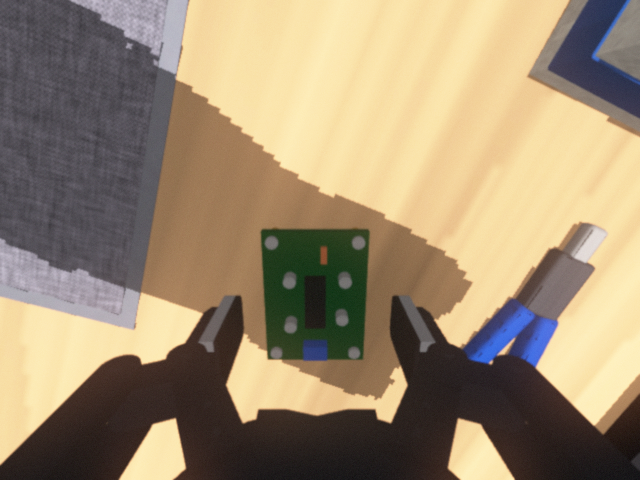

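```bash
python3 - <<'E'
from h import *
f='w2.png'
c=np.array([w(f,u,v,.014) for u,v in [(262,229),(369,229),(364,359),(268,359)]]);m=c.mean(0);print(c.round(4),m)
to(m);t,r=np.array(env.get_state()['tcp_pos']),0
_,r=st()
for u,v in [(470,358),(500,360)]: print('cutter in tool mm',r.inv().apply(w(f,u,v,.012)-t)*1000)
E
```

```text
[[ 0.5971  0.0076  0.014 ]
 [ 0.6424  0.0262  0.014 ]
 [ 0.6702 -0.0392  0.014 ]
 [ 0.6236 -0.0582  0.014 ]] [ 0.63333331 -0.01591107  0.014     ]
3.45 tcp [ 0.6345 -0.0175  0.0185] gap 0.06812801144397918 F [0.7 0.1 0. ]
[[-0.379  0.925  0.003]
 [ 0.925  0.379 -0.   ]
 [-0.002  0.003 -1.   ]]
[-0.154  0.558 -0.121  0.889  0.     1.028]
shift mm [ 1.9 -0.5  4.5]
3.45 tcp [ 0.6345 -0.0175  0.0185] gap 0.06812801144397918 F [0.7 0.1 0. ]
[[-0.379  0.925  0.003]
 [ 0.925  0.379 -0.   ]
 [-0.002  0.003 -1.   ]]
[-0.154  0.558 -0.121  0.889  0.     1.028]
cutter in tool mm [-34.45761696  81.13264615   6.79913912]
cutter in tool mm [-35.65030652  97.12157109   6.84921432]
```

Board centred between the fingers (u≈316) and the cutters are clear. Going down, closing and lifting.

```bash
python3 -m pendant '[{"fingers":68,"delta_pos":[1,0,8],"angular":[0,0,0]},{"fingers":68,"delta_pos":[0,0,8],"angular":[0,0,0]},{"fingers":68,"delta_pos":[0,0,0],"angular":[0,0,0]},{"fingers":45,"delta_pos":[0,0,0],"angular":[0,0,0]},{"fingers":45,"delta_pos":[0,0,0],"angular":[0,0,0]},{"fingers":45,"delta_pos":[0,0,0],"angular":[0,0,0]},{"fingers":45,"delta_pos":[0,0,0],"angular":[0,0,0]}]' 40;  python3 -m pendant '[{"fingers":45,"delta_pos":[0,0,-10],"angular":[0,0,0]},{"fingers":45,"delta_pos":[0,0,-30],"angular":[0,0,0]},{"fingers":45,"delta_pos":[0,0,-40],"angular":[0,0,0]},{"fingers":45,"delta_pos":[0,0,0],"angular":[0,0,0.15]},{"fingers":45,"delta_pos":[0,0,0],"angular":[0,0,0.15]},{"fingers":45,"delta_pos":[0,0,0],"angular":[0,0,0]}]'; python3 - <<'E'
from h import *
to([.4645,.0373,.08],4.75)
shot('wrist','w3.png')
E
```

```text
clock: 4.15
tcp_pos: [0.6329, -0.017, 0.0005]
orientation: [0.0, 0.558, 0.83, 0.0]
wrist_force: [-0.9, 0.8, -0.2]
finger_gap: 0.0483
clock: 4.75
tcp_pos: [0.633, -0.0169, 0.0815]
orientation: [0.001, 0.675, 0.737, 0.0]
wrist_force: [-0.4, -0.7, -0.8]
finger_gap: 0.0487
4.75 tcp [ 0.633  -0.0169  0.0815] gap 0.048653300587154634 F [-0.4 -0.7 -0.8]
[[-0.087  0.996  0.001]
 [ 0.996  0.087 -0.   ]
 [-0.     0.001 -1.   ]]
[-0.153  0.501 -0.047  1.022  0.     1.33 ]
shift mm [  68.7 -163.1    1.2]
world turn deg -0.2692861264193738 -> tool az 0.004699929535959761
```

View pics/w3.png

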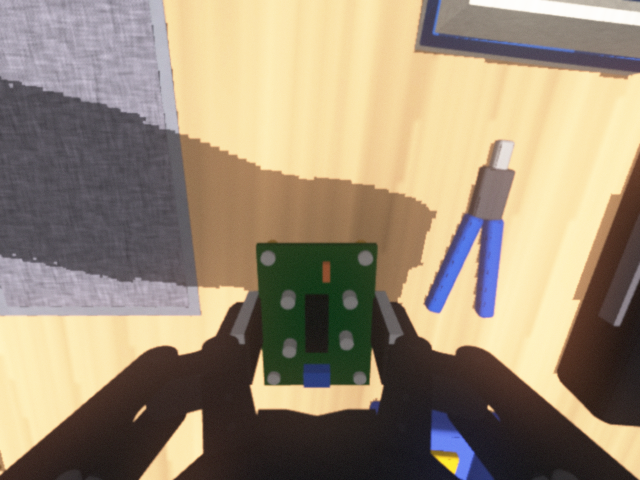

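```bash
python3 - <<'E'
from h import *
f='w3.png'
c=np.array([w(f,u,v,.095) for u,v in [(257,243),(377,243),(371,385),(264,385)]]);m=c.mean(0);print(c.round(4),m)
_,r=st();e=c[0]-c[3];print(np.degrees(np.arctan2(e[1],e[0])))
print('corner',w(f,200,314,0)); a,b=w(f,160,0),w(f,197,290);print('edge dir',np.degrees(np.arctan2(*(a-b)[1::-1])))
print('right edge', np.degrees(np.arctan2(*(w(f,195,314)-w(f,10,315))[1::-1])))
E
```

```text
[[ 0.6058  0.017   0.095 ]
 [ 0.6546  0.0213  0.095 ]
 [ 0.662  -0.0495  0.095 ]
 [ 0.6114 -0.0539  0.095 ]] [ 0.63345572 -0.01629281  0.095     ]
4.8 tcp [ 0.6327 -0.0169  0.0809] gap 0.04873342783916139 F [ 0.3 -1.2 -1. ]
[[-0.091  0.996  0.001]
 [ 0.996  0.091  0.   ]
 [-0.     0.001 -1.   ]]
[-0.153  0.502 -0.047  1.021  0.     1.326]
94.55533693411473
corner [ 0.54963524 -0.07781523  0.        ]
edge dir 95.05462161680518
right edge 5.088778814282986
```

```bash
python3 -m pendant '[{"fingers":45,"delta_pos":[17.4,-40.8,0],"angular":[0,0,0]},{"fingers":45,"delta_pos":[17.4,-40.8,0],"angular":[0,0,0]},{"fingers":45,"delta_pos":[17.4,-40.8,10],"angular":[0,0,0]},{"fingers":45,"delta_pos":[17.4,-40.8,20],"angular":[0,0,0]},{"fingers":45,"delta_pos":[0,0,0],"angular":[0,0,0]},{"fingers":45,"delta_pos":[0,0,0],"angular":[0,0,0]}]'; python3 - <<'E'
from h import *
to([.464,.0378,.003],4.9)
shot('wrist','w4.png')
E
```

```text
clock: 5.4
tcp_pos: [0.4611, 0.0387, 0.0494]
orientation: [-0.001, 0.674, 0.739, -0.001]
wrist_force: [1.2, 0.6, -0.1]
finger_gap: 0.0482
5.4 tcp [0.4611 0.0387 0.0494] gap 0.04818050986554879 F [ 1.2  0.6 -0.1]
[[-0.092  0.996 -0.003]
 [ 0.996  0.092  0.   ]
 [ 0.001 -0.003 -1.   ]]
[-0.09   0.244 -0.529  0.801  0.     1.389]
shift mm [-1.2  2.9 46.4]
world turn deg -0.35746550259759147 -> tool az 0.006238949982624314
```

View pics/w4.png

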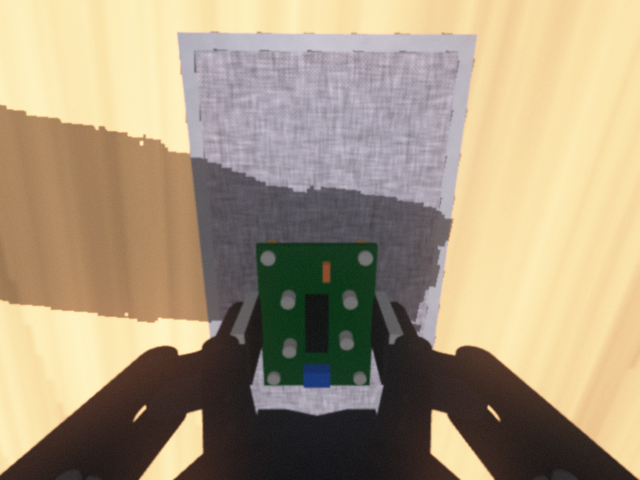

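```bash
python3 - <<'E'
from h import *
f='w4.png'
A,B=w(f,178,33),w(f,477,35);print(A,B,np.linalg.norm(A-B),np.degrees(np.arctan2(*(B-A)[1::-1])))
a=np.radians(4.85);X=np.array([np.cos(a),np.sin(a)]);Y=np.array([-X[1],X[0]])
print('mat centre',(A+B)[:2]/2-.125*Y, 'front/back edges mid @345', (w(f,214,345)+w(f,436,345))/2, 'width',np.linalg.norm(w(f,214,345)-w(f,436,345)))
c=np.array([w(f,u,v,.063) for u,v in [(257,243),(377,243),(371,385),(264,385)]]);print('board',c.mean(0))
E
```

```text
[0.38042941 0.15774352 0.        ] [0.52975694 0.17040245 0.        ] 0.14986314085997193 4.84554550040673
mat centre [0.4656616  0.03952055] front/back edges mid @345 [ 0.47205204 -0.01847588  0.        ] width 0.1496772334018852
board [0.46160162 0.03938345 0.063     ]
```

```bash
python3 -m pendant '[{"fingers":45,"delta_pos":[-0.6,3.9,15],"angular":[0,0,0]},{"fingers":45,"delta_pos":[0,0,15],"angular":[0,0,0]},{"fingers":45,"delta_pos":[0,0,10],"angular":[0,0,0]},{"fingers":45,"delta_pos":[0,0,5],"angular":[0,0,0]},{"fingers":45,"delta_pos":[0,0,2.5],"angular":[0,0,0]},{"fingers":45,"delta_pos":[0,0,0],"angular":[0,0,0]},{"fingers":45,"delta_pos":[0,0,0],"angular":[0,0,0]}]'; python3 -m pendant '[{"fingers":60,"delta_pos":[0,0,0],"angular":[0,0,0]},{"fingers":68,"delta_pos":[0,0,0],"angular":[0,0,0]},{"fingers":68,"delta_pos":[0,0,0],"angular":[0,0,0]},{"fingers":68,"delta_pos":[0,0,-25],"angular":[0,0,0]},{"fingers":68,"delta_pos":[0,0,-45],"angular":[0,0,0]},{"fingers":68,"delta_pos":[0,0,-45],"angular":[0,0,0]},{"fingers":85,"delta_pos":[0,0,0],"angular":[0,0,0]}]'; python3 - <<'E'
from h import *
to([.416,.2867,.12],4.85)
shot('wrist','w5.png')
E
```

```text
clock: 6.15
tcp_pos: [0.4684, 0.0378, 0.0032]
orientation: [0.0, 0.675, 0.738, 0.0]
wrist_force: [0.4, -0.4, -0.7]
finger_gap: 0.0484
clock: 6.85
tcp_pos: [0.4721, 0.0375, 0.1238]
orientation: [0.004, 0.675, 0.738, 0.003]
wrist_force: [1.4, 0.1, 1.0]
finger_gap: 0.0804
6.85 tcp [0.4721 0.0375 0.1238] gap 0.08042204296561188 F [1.4 0.1 1. ]
[[-0.088  0.996  0.011]
 [ 0.996  0.088 -0.001]
 [-0.002  0.011 -1.   ]]
[-0.09   0.174 -0.41   0.976  0.     1.392]
shift mm [253.1 -34.    3. ]
world turn deg -0.2052862159702613 -> tool az 0.0035829203776412254
```

```bash
python3 -m pendant '[{"fingers":85,"delta_pos":[40,0,-45],"angular":[0,0,0]},{"fingers":85,"delta_pos":[40,0,-45],"angular":[0,0,0]},{"fingers":85,"delta_pos":[0,0,0],"angular":[0,0,0]},{"fingers":85,"delta_pos":[0,0,0],"angular":[0,0,0]},{"fingers":85,"delta_pos":[0,0,0],"angular":[0,0,0]},{"fingers":85,"delta_pos":[0,0,0],"angular":[0,0,0]}]'; python3 - <<'E'
from h import *
st()
f='w5.png';im=shot('wrist',f);st()
a=np.radians(4.85);X=np.array([np.cos(a),np.sin(a)]);Y=np.array([-X[1],X[0]])
hsv=cv2.cvtColor(im,cv2.COLOR_BGR2HSV)
im2=im.copy()
C=np.array([.4655,.039])
for sx,sy,h,z in [(1,1,(.075,.125),0),(1,-1,(.075,.125),0),(-1,-1,(.075,.125),0),(-1,1,(.075,.125),0),(1,1,(.025,.035),.014),(1,-1,(.025,.035),.014),(-1,-1,(.025,.035),.014),(-1,1,(.025,.035),.014)]:
    q=C+sx*h[0]*X+sy*h[1]*Y; u=px(f,[*q,z]);print(u.round(1)); cv2.circle(im2,tuple(int(k) for k in u.round()),2,(0,0,255),-1)
cv2.imwrite('pics/w5b.png',im2)
E
```

```text
clock: 7.5
tcp_pos: [0.461, 0.1033, 0.1908]
orientation: [-0.001, 0.676, 0.737, -0.001]
wrist_force: [-0.2, 0.4, -0.2]
finger_gap: 0.0847
7.5 tcp [0.461  0.1033 0.1908] gap 0.0847426145866285 F [-0.2  0.4 -0.2]
[[-0.087  0.996 -0.003]
 [ 0.996  0.087 -0.   ]
 [ 0.    -0.003 -1.   ]]
[ 0.05   0.136 -0.282  1.156 -0.     1.534]
7.55 tcp [0.4611 0.1033 0.191 ] gap 0.08494969503022315 F [ 0.1 -0.7 -0.4]
[[-0.087  0.996 -0.003]
 [ 0.996  0.087 -0.   ]
 [ 0.    -0.003 -1.   ]]
[ 0.05   0.136 -0.282  1.156 -0.     1.534]
[393.7 151. ]
[378.2 366.3]
[253.1 365.8]
[238.5 150.6]
[340.5 243.7]
[338.9 305.1]
[292.5 305. ]
[291.1 243.5]
```

View pics/w5b.png

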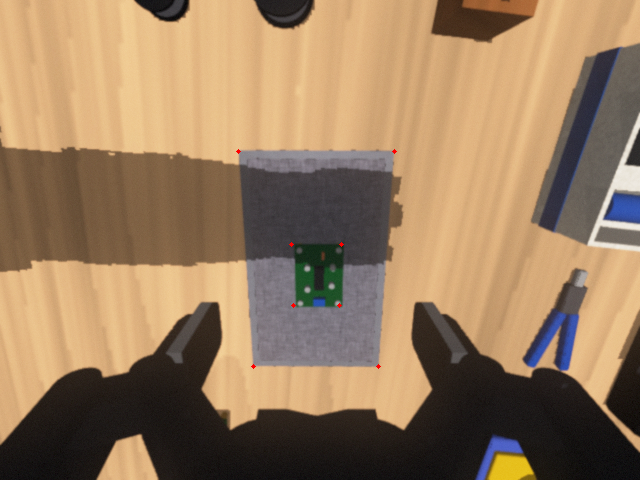

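The mat prediction fits to about 1 px. The board, at (294,244)–(343,306), sits about 2.5 mm towards +x. I'll measure that exactly and re-centre it, as it's a cheap fix.

```bash
python3 - <<'E'
from h import *
f='w5.png';im=cv2.imread('pics/'+f);hsv=cv2.cvtColor(im,cv2.COLOR_BGR2HSV)
m=cv2.inRange(hsv,(45,80,20),(85,255,255));m[:225]=0;m[325:]=0;m[:,:270]=0;m[:,370:]=0
m=cv2.morphologyEx(m,cv2.MORPH_CLOSE,np.ones((9,9)))
p=cv2.findNonZero(m);r=cv2.minAreaRect(p);print(r)
q=w(f,*r[0],.014);print('board',q)
to([.4655+(.4655-q[0])*0,.039,.05],4.85)
E
```

```text
((318.5, 275.5), (61.0, 47.0), 90.0)
board [0.4683672  0.03899377 0.014     ]
7.55 tcp [0.4611 0.1033 0.191 ] gap 0.08494969503022315 F [ 0.1 -0.7 -0.4]
[[-0.087  0.996 -0.003]
 [ 0.996  0.087 -0.   ]
 [ 0.    -0.003 -1.   ]]
[ 0.05   0.136 -0.282  1.156 -0.     1.534]
shift mm [-64.4  -0.8 141. ]
world turn deg -0.12093822088087336 -> tool az 0.002110770145875397
```

```bash
python3 -m pendant '[{"fingers":70,"delta_pos":[-32,-0.5,45],"angular":[0,0,0]},{"fingers":70,"delta_pos":[-32.4,-0.5,45],"angular":[0,0,0]},{"fingers":70,"delta_pos":[0,0,40],"angular":[0,0,0]},{"fingers":70,"delta_pos":[0,0,30],"angular":[0,0,0]},{"fingers":70,"delta_pos":[0,0,0],"angular":[0,0,0]},{"fingers":70,"delta_pos":[0,0,0],"angular":[0,0,0]},{"fingers":70,"delta_pos":[0,0,0],"angular":[0,0,0]},{"fingers":70,"delta_pos":[0,0,0],"angular":[0,0,0]}]'; python3 - <<'E'
from h import *
to([.4653,.039,.003],4.85)
E
```

```text
clock: 8.35
tcp_pos: [0.468, 0.046, 0.043]
orientation: [0.001, 0.675, 0.738, 0.001]
wrist_force: [0.7, 0.9, 1.3]
finger_gap: 0.0702
8.35 tcp [0.468 0.046 0.043] gap 0.0701798812634753 F [0.7 0.9 1.3]
[[-0.088  0.996  0.004]
 [ 0.996  0.088 -0.   ]
 [-0.     0.003 -1.   ]]
[-0.073  0.26  -0.527  0.781  0.     1.409]
shift mm [-6.7 -3.4 40. ]
world turn deg -0.20533297897966918 -> tool az 0.003583736546123534
```

```bash
python3 -m pendant '[{"fingers":70,"delta_pos":[-6.7,-3.4,5],"angular":[0,0,0]},{"fingers":70,"delta_pos":[0,0,15],"angular":[0,0,0]},{"fingers":70,"delta_pos":[0,0,10],"angular":[0,0,0]},{"fingers":70,"delta_pos":[0,0,0],"angular":[0,0,0]},{"fingers":70,"delta_pos":[0,0,0],"angular":[0,0,0]},{"fingers":70,"delta_pos":[0,0,0],"angular":[0,0,0]}]'; python3 - <<'E'
from h import *
to([.4653,.039,.003],4.85)
E
```

```text
clock: 8.95
tcp_pos: [0.4639, 0.039, 0.0116]
orientation: [0.0, 0.675, 0.738, 0.0]
wrist_force: [0.5, -0.2, -0.3]
finger_gap: 0.0701
8.95 tcp [0.4639 0.039  0.0116] gap 0.07007742569304015 F [ 0.5 -0.2 -0.3]
[[-0.088  0.996  0.001]
 [ 0.996  0.088 -0.   ]
 [-0.     0.001 -1.   ]]
[-0.089  0.296 -0.572  0.701  0.     1.394]
shift mm [-0.1  1.4  8.6]
world turn deg -0.19816855601732186 -> tool az 0.0034586937764250875
```

```bash
python3 -m pendant '[{"fingers":70,"delta_pos":[0,1.2,8.5],"angular":[0,0,0]},{"fingers":70,"delta_pos":[0,0,0],"angular":[0,0,0]},{"fingers":70,"delta_pos":[0,0,0],"angular":[0,0,0]},{"fingers":45,"delta_pos":[0,0,0],"angular":[0,0,0]},{"fingers":45,"delta_pos":[0,0,0],"angular":[0,0,0]},{"fingers":45,"delta_pos":[0,0,0],"angular":[0,0,0]},{"fingers":45,"delta_pos":[0,0,0],"angular":[0,0,0]},{"fingers":45,"delta_pos":[0,0,0],"angular":[0,0,0]}]' 25; python3 -m pendant '[{"fingers":60,"delta_pos":[0,0,0],"angular":[0,0,0]},{"fingers":68,"delta_pos":[0,0,0],"angular":[0,0,0]},{"fingers":68,"delta_pos":[0,0,0],"angular":[0,0,0]},{"fingers":68,"delta_pos":[0,0,-25],"angular":[0,0,0]},{"fingers":68,"delta_pos":[0,0,-40],"angular":[0,0,0]},{"fingers":85,"delta_pos":[20,0,-40],"angular":[0,0,0]},{"fingers":85,"delta_pos":[40,0,-40],"angular":[0,0,0]},{"fingers":85,"delta_pos":[40,0,-20],"angular":[0,0,0]},{"fingers":85,"delta_pos":[0,0,0],"angular":[0,0,0]},{"fingers":85,"delta_pos":[0,0,0],"angular":[0,0,0]},{"fingers":85,"delta_pos":[0,0,0],"angular":[0,0,0]},{"fingers":85,"delta_pos":[0,0,0],"angular":[0,0,0]}]'; cat >> h.py <<'E'
def board(f):
    p=px(f,[.4655,.039,.014]).round().astype(int)
    im=cv2.imread('pics/'+f);hsv=cv2.cvtColor(im,cv2.COLOR_BGR2HSV)
    m=cv2.inRange(hsv,(45,80,20),(85,255,255));k=np.zeros_like(m);k[p[1]-55:p[1]+55,p[0]-50:p[0]+50]=255
    m=cv2.morphologyEx(m&k,cv2.MORPH_CLOSE,np.ones((9,9)));r=cv2.minAreaRect(cv2.findNonZero(m));print(r,'board',w(f,*r[0],.014))
E
python3 - <<'E'
from h import *
shot('wrist','w6.png');board('w6.png')
to([.416,.2867,.12],4.85)
E
```

```text
clock: 9.75
tcp_pos: [0.465, 0.0391, 0.003]
orientation: [0.0, 0.675, 0.738, 0.0]
wrist_force: [-0.7, 0.5, 4.6]
finger_gap: 0.0492
clock: 10.95
tcp_pos: [0.4556, 0.133, 0.1618]
orientation: [-0.001, 0.676, 0.737, -0.001]
wrist_force: [-0.2, -0.6, -0.6]
finger_gap: 0.0848
((318.0, 314.5), (63.0, 50.0), 90.0) board [0.46503365 0.03975202 0.014     ]
11.0 tcp [0.4557 0.133  0.1619] gap 0.08499069462323655 F [-0.2  0.2  0.4]
[[-0.086  0.996 -0.002]
 [ 0.996  0.086 -0.   ]
 [-0.    -0.002 -1.   ]]
[ 0.115  0.157 -0.33   1.086 -0.     1.599]
shift mm [156.5 -26.3  42. ]
world turn deg -0.08980676785219543 -> tool az 0.0015674237895950066
```

```bash
python3 -m pendant '[{"fingers":80,"delta_pos":[37,-13,0],"angular":[0,0,0]},{"fingers":80,"delta_pos":[37,-13,0],"angular":[0,0,0]},{"fingers":80,"delta_pos":[0,0,0],"angular":[0,0,0]},{"fingers":80,"delta_pos":[0,0,0],"angular":[0,0,0]},{"fingers":80,"delta_pos":[0,0,0],"angular":[0,0,0]},{"fingers":80,"delta_pos":[0,0,0],"angular":[0,0,0]}]'; python3 - <<'E'
from h import *
to([.416,.2867,.12],4.85)
shot('wrist','w7.png');print(px('w7.png',[.416,.2867,.036]))
E
```

```text
clock: 11.6
tcp_pos: [0.4244, 0.2045, 0.1629]
orientation: [0.0, 0.676, 0.737, -0.0]
wrist_force: [-0.5, 0.6, -0.1]
finger_gap: 0.0801
11.6 tcp [0.4244 0.2045 0.1629] gap 0.0800838836595219 F [-0.5  0.6 -0.1]
[[-0.086  0.996 -0.   ]
 [ 0.996  0.086 -0.   ]
 [-0.    -0.    -1.   ]]
[ 0.278  0.148 -0.339  1.084 -0.     1.763]
shift mm [82.7 -1.3 42.9]
world turn deg -0.0823968068726657 -> tool az 0.0014380955730579088
[314.48170006 126.0030636 ]
```

View pics/w7.png

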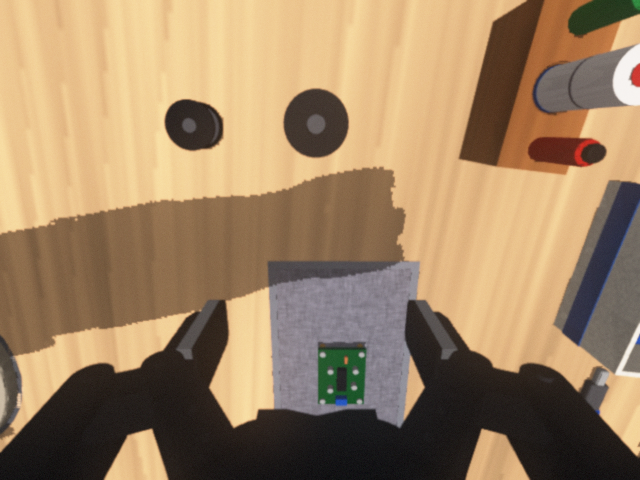

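Spool spot at (316,124), 1.5 px from the prediction, and the diameter matches 50 mm. Going to grasp it.

```bash
python3 -m pendant '[{"fingers":80,"delta_pos":[30,-0.5,10],"angular":[0,0,0]},{"fingers":80,"delta_pos":[30,0,20],"angular":[0,0,0]},{"fingers":80,"delta_pos":[23.5,0,20],"angular":[0,0,0]},{"fingers":80,"delta_pos":[0,0,30],"angular":[0,0,0]},{"fingers":80,"delta_pos":[0,0,20],"angular":[0,0,0]},{"fingers":80,"delta_pos":[0,0,0],"angular":[0,0,0]},{"fingers":80,"delta_pos":[0,0,0],"angular":[0,0,0]},{"fingers":80,"delta_pos":[0,0,0],"angular":[0,0,0]}]'; python3 - <<'E'
from h import *
to([.4165,.2878,.007],4.85)
E
```

```text
clock: 12.45
tcp_pos: [0.4174, 0.2887, 0.0644]
orientation: [0.0, 0.676, 0.737, 0.001]
wrist_force: [0.5, -0.3, -0.7]
finger_gap: 0.0799
12.45 tcp [0.4174 0.2887 0.0644] gap 0.07990513222513299 F [ 0.5 -0.3 -0.7]
[[-0.087  0.996  0.002]
 [ 0.996  0.087  0.001]
 [ 0.001  0.002 -1.   ]]
[ 0.447  0.299 -0.408  0.862  0.     1.931]
shift mm [-0.9 -1.1 57.4]
world turn deg -0.13774753646245586 -> tool az 0.002404148047780797
```

```bash
python3 -m pendant '[{"fingers":80,"delta_pos":[-0.9,-1,25],"angular":[0,0,0]},{"fingers":80,"delta_pos":[0,0,20],"angular":[0,0,0]},{"fingers":80,"delta_pos":[0,0,12],"angular":[0,0,0]},{"fingers":80,"delta_pos":[0,0,0],"angular":[0,0,0]},{"fingers":80,"delta_pos":[0,0,0],"angular":[0,0,0]},{"fingers":45,"delta_pos":[0,0,0],"angular":[0,0,0]},{"fingers":45,"delta_pos":[0,0,0],"angular":[0,0,0]},{"fingers":45,"delta_pos":[0,0,0],"angular":[0,0,0]},{"fingers":45,"delta_pos":[0,0,0],"angular":[0,0,0]},{"fingers":45,"delta_pos":[0,0,0],"angular":[0,0,0]}]' 60; python3 -m pendant '[{"fingers":45,"delta_pos":[0,0,-10],"angular":[0,0,0]},{"fingers":45,"delta_pos":[0,0,-20],"angular":[0,0,0]},{"fingers":45,"delta_pos":[-20,0,-20],"angular":[0,0,0]},{"fingers":45,"delta_pos":[-30,0,0],"angular":[0,0,0]},{"fingers":45,"delta_pos":[0,0,0],"angular":[0,0,0]},{"fingers":45,"delta_pos":[0,0,0],"angular":[0,0,0]},{"fingers":45,"delta_pos":[0,0,0],"angular":[0,0,0]}]'; python3 - <<'E'
from h import *
C=np.array([.465,.0395]);a=np.radians(4.85);T=C+.09*np.array([-np.sin(a),np.cos(a)]);print(T)
to([*T,.06],4.85)
E
```

```text
clock: 13.45
tcp_pos: [0.4162, 0.2881, 0.0075]
orientation: [0.001, 0.675, 0.738, 0.001]
wrist_force: [-0.6, -1.0, 6.3]
finger_gap: 0.0473
clock: 14.15
tcp_pos: [0.4194, 0.2382, 0.0561]
orientation: [-0.0, 0.675, 0.738, 0.0]
wrist_force: [-0.2, 0.5, -2.3]
finger_gap: 0.0474
[0.45739073 0.12917775]
14.15 tcp [0.4194 0.2382 0.0561] gap 0.0473963306627736 F [-0.2  0.5 -2.3]
[[-0.088  0.996 -0.   ]
 [ 0.996  0.088  0.   ]
 [ 0.    -0.    -1.   ]]
[ 0.35   0.267 -0.477  0.827  0.     1.832]
shift mm [-111.9   28.2   -4. ]
world turn deg -0.1979274947525198 -> tool az 0.0034544864636552697
```

```bash
python3 -m pendant '[{"fingers":45,"delta_pos":[-28,7,0],"angular":[0,0,0]},{"fingers":45,"delta_pos":[-28,7,0],"angular":[0,0,0]},{"fingers":45,"delta_pos":[-28,7,0],"angular":[0,0,0]},{"fingers":45,"delta_pos":[-28,7,15],"angular":[0,0,0]},{"fingers":45,"delta_pos":[0,0,15],"angular":[0,0,0]},{"fingers":45,"delta_pos":[0,0,0],"angular":[0,0,0]},{"fingers":45,"delta_pos":[0,0,0],"angular":[0,0,0]},{"fingers":45,"delta_pos":[0,0,0],"angular":[0,0,0]},{"fingers":45,"delta_pos":[0,0,0],"angular":[0,0,0]}]'; python3 - <<'E'
from h import *
to([.4572,.129,.0085],4.85)
shot('wrist','w8.png')
E
```

```text
clock: 15.05
tcp_pos: [0.4577, 0.1295, 0.0268]
orientation: [0.0, 0.675, 0.738, 0.001]
wrist_force: [0.9, 0.7, -2.5]
finger_gap: 0.0474
15.05 tcp [0.4577 0.1295 0.0268] gap 0.04738432057787842 F [ 0.9  0.7 -2.5]
[[-0.089  0.996  0.001]
 [ 0.996  0.089  0.   ]
 [ 0.     0.001 -1.   ]]
[ 0.107  0.292 -0.531  0.747  0.     1.588]
shift mm [-0.5 -0.6 18.3]
world turn deg -0.27436484122094384 -> tool az 0.004788569831016929
```

View pics/w8.png

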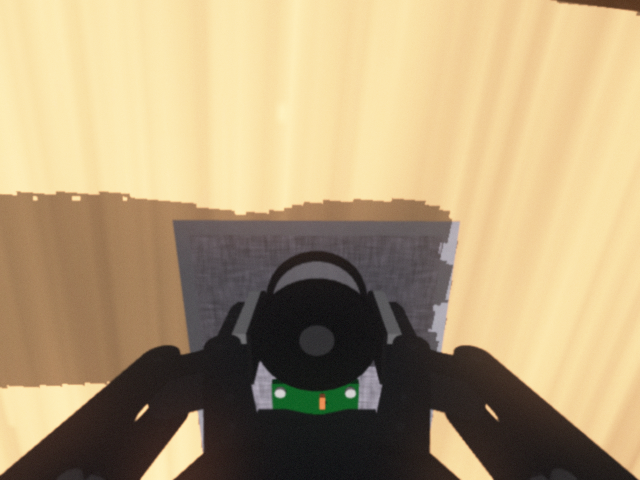

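```bash
python3 - <<'E'
from h import *
print(w('w8.png',317,340,.0553))
E
python3 -m pendant '[{"fingers":45,"delta_pos":[-0.5,-0.5,10],"angular":[0,0,0]},{"fingers":45,"delta_pos":[0,0,5.5],"angular":[0,0,0]},{"fingers":45,"delta_pos":[0,0,2.5],"angular":[0,0,0]},{"fingers":45,"delta_pos":[0,0,0],"angular":[0,0,0]},{"fingers":45,"delta_pos":[0,0,0],"angular":[0,0,0]},{"fingers":45,"delta_pos":[0,0,0],"angular":[0,0,0]}]'
```

```text
[0.45801282 0.1299283  0.0553    ]
clock: 15.7
tcp_pos: [0.4569, 0.1282, 0.0079]
orientation: [-0.0, 0.675, 0.737, 0.0]
wrist_force: [0.7, 0.1, -3.0]
finger_gap: 0.0472
```

```bash
python3 -m pendant '[{"fingers":55,"delta_pos":[0,0,0],"angular":[0,0,0]},{"fingers":66,"delta_pos":[0,0,0],"angular":[0,0,0]},{"fingers":72,"delta_pos":[0,0,0],"angular":[0,0,0]},{"fingers":72,"delta_pos":[0,0,-20],"angular":[0,0,0]},{"fingers":72,"delta_pos":[0,0,-35],"angular":[0,0,0]},{"fingers":72,"delta_pos":[0,0,-40],"angular":[0,0,0]},{"fingers":80,"delta_pos":[-20,0,-40],"angular":[0,0,0]},{"fingers":80,"delta_pos":[-40,0,-20],"angular":[0,0,0]},{"fingers":80,"delta_pos":[0,0,0],"angular":[0,0,0]},{"fingers":80,"delta_pos":[0,0,0],"angular":[0,0,0]},{"fingers":80,"delta_pos":[0,0,0],"angular":[0,0,0]},{"fingers":80,"delta_pos":[0,0,0],"angular":[0,0,0]}]'; python3 - <<'E'
from h import *
shot('wrist','w9.png');board('w9.png');print(px('w9.png',[.457,.129,.036]))
im=cv2.imread('pics/w9.png');cv2.imwrite('pics/w9c.png',cv2.resize(im[60:360,160:480],None,fx=2,fy=2))
to([.4248,-.2262,.16],4.85)
E
```

```text
clock: 16.9
tcp_pos: [0.4611, 0.0693, 0.1619]
orientation: [-0.001, 0.675, 0.738, -0.001]
wrist_force: [-0.6, 0.4, 0.5]
finger_gap: 0.0799
((318.0, 254.5), (69.0, 54.0), 90.0) board [0.46506054 0.03927884 0.014     ]
[318.18013559 156.8882496 ]
16.95 tcp [0.4612 0.0693 0.162 ] gap 0.07987765011169533 F [-0.1 -1.2  0.3]
[[-0.089  0.996 -0.002]
 [ 0.996  0.089  0.   ]
 [ 0.    -0.002 -1.   ]]
[-0.023  0.141 -0.349  1.083  0.     1.458]
shift mm [-291.   -62.6    2. ]
world turn deg -0.2709060804977099 -> tool az 0.004728203068357837
```

View pics/w9c.png

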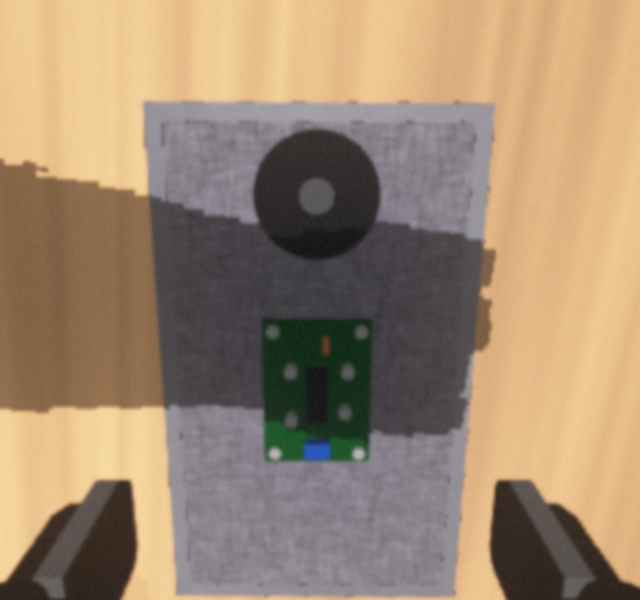

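Spool spot at (318.2,158) in the full picture, so it is at (.457,.128). The gap to the board is about 29–30 mm. Now the tin.

```bash
python3 -m pendant '[{"fingers":65,"delta_pos":[-36,-8,0],"angular":[0,0,0]},{"fingers":65,"delta_pos":[-36,-8,0],"angular":[0,0,0]},{"fingers":65,"delta_pos":[-36,-8,0],"angular":[0,0,0]},{"fingers":65,"delta_pos":[-36,-8,0],"angular":[0,0,0]},{"fingers":65,"delta_pos":[-36,-8,0],"angular":[0,0,0]},{"fingers":65,"delta_pos":[-36,-8,0],"angular":[0,0,0]},{"fingers":65,"delta_pos":[-36,-8,0],"angular":[0,0,0]},{"fingers":65,"delta_pos":[-36,-7,0],"angular":[0,0,0]},{"fingers":65,"delta_pos":[-36,0,0],"angular":[0,0,0]},{"fingers":65,"delta_pos":[0,0,0],"angular":[0,0,0]},{"fingers":65,"delta_pos":[0,0,0],"angular":[0,0,0]},{"fingers":65,"delta_pos":[0,0,0],"angular":[0,0,0]}]'; python3 - <<'E'
from h import *
f='w10.png';im=shot('wrist',f)
hsv=cv2.cvtColor(im,cv2.COLOR_BGR2HSV);m=cv2.inRange(hsv,(22,150,60),(35,255,255))
n,l,s,c=cv2.connectedComponentsWithStats(m)
for i in range(1,n):
    if s[i][4]>150: print(s[i],c[i],w(f,*c[i],.02))
print(px(f,[.4248,-.2962,.02]));to([.4248,-.2962,.06],4.85)
E
```

```text
clock: 18.15
tcp_pos: [0.4275, -0.2583, 0.1624]
orientation: [-0.001, 0.675, 0.738, 0.0]
wrist_force: [-0.0, -0.2, 0.7]
finger_gap: 0.0652
[293 245  38  37 762] [309.35170604 264.26902887] [ 0.42436722 -0.29628192  0.02      ]
[309.8268856 264.2259216]
18.2 tcp [ 0.4276 -0.2582  0.1626] gap 0.06465746069682642 F [-0.5 -0.   0.2]
[[-0.09   0.996 -0.001]
 [ 0.996  0.09   0.001]
 [ 0.001 -0.001 -1.   ]]
[-0.704  0.202 -0.273  1.097  0.     0.777]
shift mm [-37.7  -6.1 102.5]
world turn deg -0.29107242817973145 -> tool az 0.005080172233511039
```

```bash
python3 -m pendant '[{"fingers":65,"delta_pos":[-20,-3,20],"angular":[0,0,0]},{"fingers":65,"delta_pos":[-18,-3,30],"angular":[0,0,0]},{"fingers":65,"delta_pos":[0,0,30],"angular":[0,0,0]},{"fingers":65,"delta_pos":[0,0,25],"angular":[0,0,0]},{"fingers":65,"delta_pos":[0,0,0],"angular":[0,0,0]},{"fingers":65,"delta_pos":[0,0,0],"angular":[0,0,0]},{"fingers":65,"delta_pos":[0,0,0],"angular":[0,0,0]},{"fingers":65,"delta_pos":[0,0,0],"angular":[0,0,0]}]'; python3 - <<'E'
from h import *
to([.4246,-.2962,.006],4.85)
shot('wrist','w11.png');print(px('w11.png',[.4246,-.2962,.02]))
E
```

```text
clock: 19.0
tcp_pos: [0.4263, -0.2988, 0.0597]
orientation: [0.002, 0.675, 0.738, 0.0]
wrist_force: [-0.4, -0.3, 0.1]
finger_gap: 0.0652
19.0 tcp [ 0.4263 -0.2988  0.0597] gap 0.06524885484673384 F [-0.4 -0.3  0.1]
[[-0.089  0.996  0.002]
 [ 0.996  0.089 -0.002]
 [-0.002  0.002 -1.   ]]
[-0.766  0.326 -0.382  0.86   0.     0.716]
shift mm [ 2.8 -1.6 53.7]
world turn deg -0.23198562696937586 -> tool az 0.004048913007918964
[313.52240176 267.25643775]
```

View pics/w11.png

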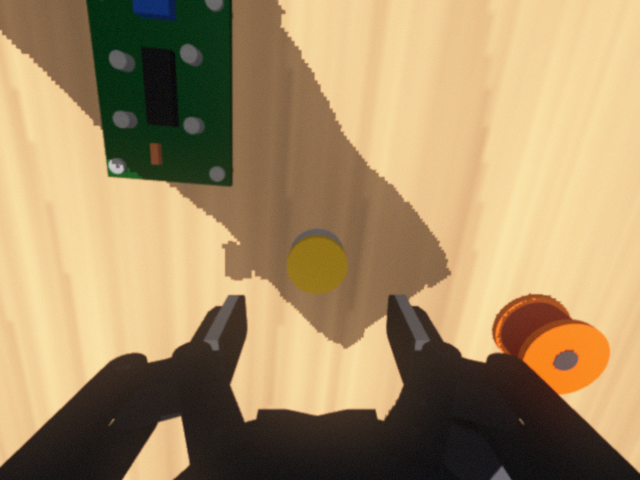

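Tin lid at (318,263), a little off the prediction (313.5,267), so I'll correct by the near view: shift x +4.7, y +1. The reel and big board are clear of the fingers.

```bash
python3 -m pendant '[{"fingers":65,"delta_pos":[4.7,1,15],"angular":[0,0,0]},{"fingers":65,"delta_pos":[0,0,20],"angular":[0,0,0]},{"fingers":65,"delta_pos":[0,0,13],"angular":[0,0,0]},{"fingers":65,"delta_pos":[0,0,5],"angular":[0,0,0]},{"fingers":65,"delta_pos":[0,0,0],"angular":[0,0,0]},{"fingers":65,"delta_pos":[0,0,0],"angular":[0,0,0]},{"fingers":30,"delta_pos":[0,0,0],"angular":[0,0,0]},{"fingers":30,"delta_pos":[0,0,0],"angular":[0,0,0]},{"fingers":30,"delta_pos":[0,0,0],"angular":[0,0,0]},{"fingers":30,"delta_pos":[0,0,0],"angular":[0,0,0]},{"fingers":30,"delta_pos":[0,0,0],"angular":[0,0,0]},{"fingers":30,"delta_pos":[0,0,0],"angular":[0,0,0]}]' 35; python3 -m pendant '[{"fingers":30,"delta_pos":[0,0,-15],"angular":[0,0,0]},{"fingers":30,"delta_pos":[0,0,-35],"angular":[0,0,0]},{"fingers":30,"delta_pos":[0,0,-45],"angular":[0,0,0]},{"fingers":30,"delta_pos":[0,0,0],"angular":[0,0,0]},{"fingers":30,"delta_pos":[0,0,0],"angular":[0,0,0]},{"fingers":30,"delta_pos":[0,0,0],"angular":[0,0,0]}]'; python3 - <<'E'
from h import *
to([.457,.128,.12],4.85)
f='w12.png';im=shot('wrist',f);cv2.imwrite('pics/w12c.png',im[180:480,160:480])
E
```

```text
clock: 20.25
tcp_pos: [0.4263, -0.2939, 0.006]
orientation: [0.001, 0.675, 0.738, -0.0]
wrist_force: [0.3, 0.3, 6.1]
finger_gap: 0.0345
clock: 20.85
tcp_pos: [0.4252, -0.2928, 0.0991]
orientation: [-0.001, 0.675, 0.738, 0.0]
wrist_force: [0.2, -0.2, -1.0]
finger_gap: 0.0345
20.85 tcp [ 0.4252 -0.2928  0.0991] gap 0.0344982690150854 F [ 0.2 -0.2 -1. ]
[[-0.088  0.996 -0.001]
 [ 0.996  0.088  0.001]
 [ 0.001 -0.001 -1.   ]]
[-0.759  0.282 -0.334  0.956  0.     0.724]
shift mm [416.4  68.7 -20.4]
world turn deg -0.1917121559604027 -> tool az 0.0033460083376058987
```

View pics/w12c.png

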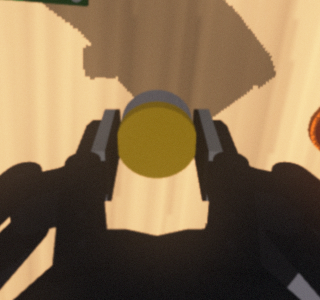

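```bash
python3 - <<'E'
from h import *
print(w('w12.png',317,319,.113)-[.4252,-.2928,0]); 
E
python3 -m pendant '[{"fingers":30,"delta_pos":[38,6,0],"angular":[0,0,0]},{"fingers":30,"delta_pos":[38,6,0],"angular":[0,0,0]},{"fingers":30,"delta_pos":[38,6,0],"angular":[0,0,0]},{"fingers":30,"delta_pos":[38,6,0],"angular":[0,0,0]},{"fingers":30,"delta_pos":[38,6,0],"angular":[0,0,0]},{"fingers":30,"delta_pos":[38,6,0],"angular":[0,0,0]},{"fingers":30,"delta_pos":[38,6,0],"angular":[0,0,0]},{"fingers":30,"delta_pos":[38,6,0],"angular":[0,0,0]},{"fingers":30,"delta_pos":[38,6,0],"angular":[0,0,0]},{"fingers":30,"delta_pos":[38,6,0],"angular":[0,0,0]},{"fingers":30,"delta_pos":[36,8,0],"angular":[0,0,0]},{"fingers":30,"delta_pos":[0,0,0],"angular":[0,0,0]}]';python3 -m pendant '[{"fingers":30,"delta_pos":[0,0,0],"angular":[0,0,0]},{"fingers":30,"delta_pos":[0,0,0],"angular":[0,0,0]},{"fingers":30,"delta_pos":[0,0,0],"angular":[0,0,0]}]';  python3 - <<'E'
from h import *
to([.457,.128,.055],4.85)
E
```

```text
[0.00027862 0.00086369 0.113     ]
clock: 22.1
tcp_pos: [0.4562, 0.1304, 0.0987]
orientation: [-0.001, 0.673, 0.739, -0.0]
wrist_force: [-0.4, 0.2, -1.2]
finger_gap: 0.0342
clock: 22.4
tcp_pos: [0.4566, 0.1258, 0.0996]
orientation: [-0.0, 0.676, 0.737, -0.0]
wrist_force: [0.6, 0.4, -0.4]
finger_gap: 0.0343
22.4 tcp [0.4566 0.1258 0.0996] gap 0.034340454926485034 F [ 0.6  0.4 -0.4]
[[-0.086  0.996 -0.001]
 [ 0.996  0.086 -0.   ]
 [-0.    -0.001 -1.   ]]
[ 0.099  0.206 -0.436  0.931 -0.     1.584]
shift mm [ 2.2  0.7 44.6]
world turn deg -0.08551743109478593 -> tool az 0.0014925607404513935
```

```bash
python3 -m pendant '[{"fingers":30,"delta_pos":[1.7,0.6,15],"angular":[0,0,0]},{"fingers":30,"delta_pos":[0,0,20],"angular":[0,0,0]},{"fingers":30,"delta_pos":[0,0,9],"angular":[0,0,0]},{"fingers":30,"delta_pos":[0,0,0],"angular":[0,0,0]},{"fingers":30,"delta_pos":[0,0,0],"angular":[0,0,0]},{"fingers":30,"delta_pos":[0,0,0],"angular":[0,0,0]},{"fingers":30,"delta_pos":[0,0,0],"angular":[0,0,0]}]';  python3 - <<'E'
from h import *
to([.457,.1275,.0435],4.85)
f='w13.png';im=shot('wrist',f);cv2.imwrite('pics/w13c.png',cv2.resize(im[230:430,200:440],None,fx=2,fy=2))
E
```

```text
clock: 23.1
tcp_pos: [0.4581, 0.1287, 0.0569]
orientation: [0.0, 0.675, 0.737, 0.001]
wrist_force: [1.2, 0.5, -0.8]
finger_gap: 0.0344
23.1 tcp [0.4581 0.1287 0.0569] gap 0.03437001842645877 F [ 1.2  0.5 -0.8]
[[-0.088  0.996  0.002]
 [ 0.996  0.088  0.   ]
 [ 0.     0.002 -1.   ]]
[ 0.105  0.254 -0.493  0.822  0.     1.588]
shift mm [-1.1 -1.2 13.4]
world turn deg -0.18234957551882758 -> tool az 0.0031826004824175884
```

View pics/w13c.png

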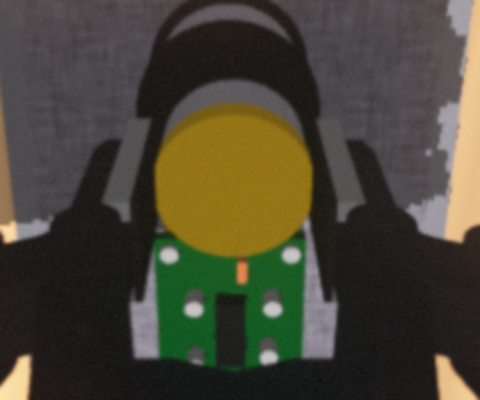

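Lid centre u≈234 and spool ≈229 in the crop, so the −1.2 mm jaw correction agrees. I have used all 16 views, so later checks will be numeric.

```bash
python3 -m pendant '[{"fingers":30,"delta_pos":[-1.1,-1.2,6],"angular":[0,0,0]},{"fingers":30,"delta_pos":[0,0,4],"angular":[0,0,0]},{"fingers":30,"delta_pos":[0,0,2],"angular":[0,0,0]},{"fingers":30,"delta_pos":[0,0,0],"angular":[0,0,0]},{"fingers":30,"delta_pos":[0,0,0],"angular":[0,0,0]},{"fingers":30,"delta_pos":[0,0,0],"angular":[0,0,0]},{"fingers":30,"delta_pos":[0,0,0],"angular":[0,0,0]}]'; python3 -c "
from h import *
to([.457,.1275,.0428])"
```

```text
clock: 23.85
tcp_pos: [0.4565, 0.1275, 0.0442]
orientation: [0.0, 0.675, 0.738, 0.0]
wrist_force: [-0.1, -0.1, -0.2]
finger_gap: 0.0346
23.85 tcp [0.4565 0.1275 0.0442] gap 0.03455834711180757 F [-0.1 -0.1 -0.2]
[[-0.088  0.996  0.   ]
 [ 0.996  0.088  0.   ]
 [ 0.     0.    -1.   ]]
[ 0.103  0.267 -0.513  0.791  0.     1.585]
shift mm [-0.   0.5  1.4]
```

```bash
python3 -m pendant '[{"fingers":30,"delta_pos":[0,0.4,0.6],"angular":[0,0,0]},{"fingers":30,"delta_pos":[0,0,0.5],"angular":[0,0,0]},{"fingers":30,"delta_pos":[0,0,0],"angular":[0,0,0]},{"fingers":30,"delta_pos":[0,0,0],"angular":[0,0,0]}]'; python3 -m pendant '[{"fingers":40,"delta_pos":[0,0,0],"angular":[0,0,0]},{"fingers":52,"delta_pos":[0,0,0],"angular":[0,0,0]},{"fingers":60,"delta_pos":[0,0,0],"angular":[0,0,0]},{"fingers":60,"delta_pos":[0,0,-15],"angular":[0,0,0]},{"fingers":60,"delta_pos":[0,0,-30],"angular":[0,0,0]},{"fingers":60,"delta_pos":[-15,0,-40],"angular":[0,0,0]},{"fingers":80,"delta_pos":[-40,0,-40],"angular":[0,0,0]},{"fingers":80,"delta_pos":[0,0,0],"angular":[0,0,0]},{"fingers":80,"delta_pos":[0,0,0],"angular":[0,0,0]},{"fingers":80,"delta_pos":[0,0,0],"angular":[0,0,0]},{"fingers":80,"delta_pos":[0,0,0],"angular":[0,0,0]}]'; cat >> h.py <<'E'
def tin(f):
    im=cv2.imread('pics/'+f);p=px(f,[.457,.128,.056]).round().astype(int)
    hsv=cv2.cvtColor(im,cv2.COLOR_BGR2HSV);m=cv2.inRange(hsv,(18,110,30),(38,255,255));k=np.zeros_like(m);cv2.circle(k,tuple(int(q) for q in p),34,255,-1);m&=k
    c,r=cv2.minEnclosingCircle(cv2.findNonZero(m));n,l,s,cc=cv2.connectedComponentsWithStats(m);i=1+np.argmax(s[1:,4]);print('tin',c,r,s[i],cc[i],w(f,*cc[i],.056))
    m=cv2.inRange(hsv,(0,0,0),(180,140,60));k*=0;cv2.circle(k,tuple(int(q) for q in p),45,255,-1)
    n,l,s,cc=cv2.connectedComponentsWithStats(m&k);i=1+np.argmax(s[1:,4]);a,b,ww,h=s[i,:4];print('spool bbox',s[i],'pred centre',px(f,[.457,.128,.036]),'ctr',w(f,a+ww/2-.5,b+h/2-.5,.036))
E
python3 - <<'E'
from h import *
st();f='w14.png';shot('wrist',f);tin(f);board(f);shot('top','t2.png');shot('scene','s2.png')
to([.5712,.3205,.2],0)
E
```

```text
clock: 24.25
tcp_pos: [0.4567, 0.1275, 0.0429]
orientation: [-0.0, 0.675, 0.738, 0.0]
wrist_force: [0.2, -0.3, 0.0]
finger_gap: 0.0344
clock: 25.35
tcp_pos: [0.4599, 0.0779, 0.1619]
orientation: [-0.001, 0.675, 0.738, -0.001]
wrist_force: [-0.2, -0.4, 0.2]
finger_gap: 0.08
25.35 tcp [0.4599 0.0779 0.1619] gap 0.07999006927040672 F [-0.2 -0.4  0.2]
[[-0.089  0.996 -0.003]
 [ 0.996  0.089  0.   ]
 [ 0.    -0.003 -1.   ]]
[-0.005  0.142 -0.349  1.083  0.     1.477]
tin (317.9223937988281, 174.60830688476562) 26.297367095947266 [ 293  149   52   51 2088] [318.27203065 174.23754789] [0.45680518 0.12679359 0.056     ]
spool bbox [288 137  62  62 765] pred centre [318.58836783 169.51494564] ctr [0.45678803 0.12955589 0.036     ]
((318.5, 263.5), (69.0, 53.0), 90.0) board [0.46510322 0.03898326 0.014     ]
25.5 tcp [0.4604 0.0779 0.1624] gap 0.07984785383307715 F [ 0.5  1.  -0.2]
[[-0.089  0.996 -0.002]
 [ 0.996  0.089  0.   ]
 [ 0.    -0.002 -1.   ]]
[-0.005  0.142 -0.348  1.083  0.     1.477]
shift mm [231.8 131.9 -37.8]
world turn deg -5.098873743265472 -> tool az 0.08899213496347053
```

```bash
python3 -m pendant '[{"fingers":80,"delta_pos":[-20,0,20],"angular":[0,0,0]},{"fingers":80,"delta_pos":[-15,0,25],"angular":[0,0,0]},{"fingers":80,"delta_pos":[0,0,0],"angular":[0,0,0]},{"fingers":80,"delta_pos":[0,0,0],"angular":[0,0,0]},{"fingers":80,"delta_pos":[0,0,0],"angular":[0,0,0]},{"fingers":80,"delta_pos":[0,0,0],"angular":[0,0,0]}]'; python3 - <<'E'
from h import *
st();f='w15.png';im=shot('wrist',f);p=px(f,[.457,.128,.046]).round().astype(int);print(p)
V=np.array(env.camera_params('wrist')['view']);print('cam',-V[:3,:3].T@V[:3,3])
hsv=cv2.cvtColor(im,cv2.COLOR_BGR2HSV)
for name,row in [('vertical',hsv[p[1]-60:p[1]+60:2,p[0]]),('horizontal',hsv[p[1],p[0]-60:p[0]+60:2])]:
    print(name,[tuple(int(x) for x in q) for q in row])
E
```

```text
clock: 26.1
tcp_pos: [0.4649, 0.043, 0.1193]
orientation: [0.001, 0.675, 0.738, 0.001]
wrist_force: [-0.4, -0.3, 0.7]
finger_gap: 0.08
26.1 tcp [0.4649 0.043  0.1193] gap 0.07997362396445393 F [-0.4 -0.3  0.7]
[[-0.089  0.996  0.002]
 [ 0.996  0.089  0.   ]
 [-0.     0.002 -1.   ]]
[-0.08   0.173 -0.423  0.973  0.     1.402]
[315 120]
cam [0.45763162 0.12293976 0.26197095]
vertical [(19, 98, 239), (19, 96, 241), (18, 98, 240), (17, 88, 236), (171, 14, 182), (133, 10, 176), (137, 13, 177), (141, 10, 178), (139, 12, 165), (6, 48, 80), (11, 65, 67), (14, 81, 66), (12, 64, 68), (12, 85, 69), (14, 83, 71), (24, 197, 230), (27, 204, 249), (27, 206, 248), (27, 204, 249), (27, 206, 248), (27, 202, 249), (27, 203, 249), (27, 204, 249), (27, 206, 248), (27, 202, 249), (27, 203, 249), (27, 207, 248), (27, 205, 248), (27, 205, 248), (27, 204, 249), (27, 204, 248), (27, 210, 248), (27, 206, 248), (27, 208, 247), (27, 204, 248), (27, 206, 248), (27, 207, 248), (27, 205, 248), (27, 207, 248), (27, 204, 248), (27, 209, 247), (27, 207, 248), (27, 207, 248), (27, 206, 248), (27, 204, 247), (27, 208, 2
[... 477 characters left out ...]
42), (27, 205, 249), (27, 206, 249), (27, 203, 249), (27, 202, 249), (27, 206, 248), (27, 207, 249), (27, 203, 249), (27, 206, 249), (27, 205, 248), (27, 206, 249), (27, 205, 248), (27, 206, 249), (27, 204, 249), (27, 203, 249), (27, 204, 248), (27, 205, 248), (27, 208, 248), (27, 206, 248), (27, 205, 249), (27, 205, 248), (27, 203, 249), (27, 203, 249), (27, 206, 248), (27, 205, 248), (27, 206, 248), (27, 204, 248), (27, 204, 248), (27, 201, 248), (27, 203, 248), (25, 203, 235), (17, 112, 82), (13, 68, 68), (13, 73, 66), (8, 51, 75), (165, 23, 136), (156, 17, 146), (154, 14, 146), (154, 15, 140), (157, 16, 140), (157, 16, 147), (155, 19, 148), (158, 14, 141), (156, 18, 142), (154, 14, 144)]
```

```bash
python3 - <<'E'
from h import *
f='w15.png'
for a,b,z in [(77.5,159.4,.036),(89.4,156,.056)]: A,B=w(f,315,a,z),w(f,315,b,z);print((A+B)/2,A[1]-B[1])
for a,b,z in [(255+21.6,255+99,.036),(255+28.6,255+92,.056)]: A,B=w(f,a,120,z),w(f,b,120,z);print((A+B)/2,B[0]-A[0])
E
```

```text
[0.45671358 0.12850597 0.036     ] 0.04874531450853005
[0.4569773  0.12598191 0.056     ] 0.0363998773205792
[0.45691045 0.12850404 0.036     ] 0.049115626136240376
[0.45697666 0.12801831 0.056     ] 0.036673637071419796
```

Numeric check: tin is 2.5 mm short of the spool's centre in y (x matches). That's cheap to mend, so I'll regrip and shift it.

```bash
python3 -m pendant '[{"fingers":60,"delta_pos":[28,0,0],"angular":[0,0,0]},{"fingers":60,"delta_pos":[28,0,0],"angular":[0,0,0]},{"fingers":60,"delta_pos":[28,0,25],"angular":[0,0,0]},{"fingers":60,"delta_pos":[0,0,25],"angular":[0,0,0]},{"fingers":60,"delta_pos":[0,0,0],"angular":[0,0,0]},{"fingers":60,"delta_pos":[0,0,0],"angular":[0,0,0]},{"fingers":60,"delta_pos":[0,0,0],"angular":[0,0,0]},{"fingers":60,"delta_pos":[0,0,0],"angular":[0,0,0]}]'; python3 -c "
from h import *
to([.4569,.127,.0435])"
```

```text
clock: 26.95
tcp_pos: [0.4581, 0.1258, 0.0697]
orientation: [0.001, 0.676, 0.737, 0.001]
wrist_force: [-0.4, -0.5, 0.9]
finger_gap: 0.06
26.95 tcp [0.4581 0.1258 0.0697] gap 0.06000806996649589 F [-0.4 -0.5  0.9]
[[-0.087  0.996  0.002]
 [ 0.996  0.087  0.   ]
 [ 0.     0.002 -1.   ]]
[ 0.099  0.237 -0.479  0.852  0.     1.583]
shift mm [ 1.3 -1.1 26.2]
```

```bash
python3 -m pendant '[{"fingers":60,"delta_pos":[1.2,-0.9,14],"angular":[0,0,0]},{"fingers":60,"delta_pos":[0,0,10],"angular":[0,0,0]},{"fingers":60,"delta_pos":[0,0,2],"angular":[0,0,0]},{"fingers":60,"delta_pos":[0,0,0],"angular":[0,0,0]},{"fingers":60,"delta_pos":[0,0,0],"angular":[0,0,0]},{"fingers":60,"delta_pos":[0,0,0],"angular":[0,0,0]},{"fingers":30,"delta_pos":[0,0,0],"angular":[0,0,0]},{"fingers":30,"delta_pos":[0,0,0],"angular":[0,0,0]},{"fingers":30,"delta_pos":[0,0,0],"angular":[0,0,0]},{"fingers":30,"delta_pos":[0,0,0],"angular":[0,0,0]},{"fingers":30,"delta_pos":[0,0,0],"angular":[0,0,0]},{"fingers":30,"delta_pos":[0,0,0],"angular":[0,0,0]}]' 25;  python3 -m pendant '[{"fingers":30,"delta_pos":[0,0,-3],"angular":[0,0,0]},{"fingers":30,"delta_pos":[2.4,0,0],"angular":[0,0,0]},{"fingers":30,"delta_pos":[0,0,0],"angular":[0,0,0]},{"fingers":30,"delta_pos":[0,0,2],"angular":[0,0,0]},{"fingers":30,"delta_pos":[0,0,1],"angular":[0,0,0]},{"fingers":30,"delta_pos":[0,0,0],"angular":[0,0,0]},{"fingers":30,"delta_pos":[0,0,0],"angular":[0,0,0]}]';  python3 -m pendant '[{"fingers":40,"delta_pos":[0,0,0],"angular":[0,0,0]},{"fingers":52,"delta_pos":[0,0,0],"angular":[0,0,0]},{"fingers":60,"delta_pos":[0,0,0],"angular":[0,0,0]},{"fingers":60,"delta_pos":[0,0,-15],"angular":[0,0,0]},{"fingers":60,"delta_pos":[0,0,-20],"angular":[0,0,0]},{"fingers":60,"delta_pos":[-20,0,-25],"angular":[0,0,0]},{"fingers":80,"delta_pos":[-30,0,-25],"angular":[0,0,0]},{"fingers":80,"delta_pos":[-35,0,0],"angular":[0,0,0]},{"fingers":80,"delta_pos":[0,0,0],"angular":[0,0,0]},{"fingers":80,"delta_pos":[0,0,0],"angular":[0,0,0]},{"fingers":80,"delta_pos":[0,0,0],"angular":[0,0,0]},{"fingers":80,"delta_pos":[0,0,0],"angular":[0,0,0]}]'; cat >> h.py <<'E'
def stack(f):
    im=cv2.imread('pics/'+f);hsv=cv2.cvtColor(im,cv2.COLOR_BGR2HSV);p=px(f,[.457,.128,.046]).round().astype(int)
    def runs(line,lo):
        y=[i for i,q in enumerate(line) if 20<=q[0]<=32 and q[1]>150 and q[2]>90]
        a=y[0]
        while line[a-1][2]<115 or line[a-1][1]>150: a-=1
        b=y[-1]
        while line[b+1][2]<115 and line[b+1][1]>24 or line[b+1][1]>150: b+=1
        return lo+y[0]-.5,lo+y[-1]+.5,lo+a-.5,lo+b+.5
    a=runs(hsv[p[1]-60:p[1]+60,p[0]],p[1]-60);print(a);F=lambda v,z:w(f,p[0],v,z)[1]
    print('y tin',(F(a[0],.056)+F(a[1],.056))/2,'spool',(F(a[2],.036)+F(a[3],.036))/2,F(a[2],.036)-F(a[3],.036))
    a=runs(hsv[p[1],p[0]-60:p[0]+60],p[0]-60);print(a);F=lambda u,z:w(f,u,p[1],z)[0]
    print('x tin',(F(a[0],.056)+F(a[1],.056))/2,'spool',(F(a[2],.036)+F(a[3],.036))/2,F(a[3],.036)-F(a[2],.036))
E
python3 - <<'E'
from h import *
shot('wrist','w16.png');stack('w15.png');stack('w16.png');board('w16.png')
to([.5712,.3205,.2],0)
E
```

```text
clock: 28.15
tcp_pos: [0.4561, 0.1273, 0.0428]
orientation: [0.0, 0.675, 0.738, 0.0]
wrist_force: [-0.5, -0.3, 6.6]
finger_gap: 0.0347
clock: 28.85
tcp_pos: [0.4556, 0.1297, 0.0428]
orientation: [-0.0, 0.675, 0.738, 0.0]
wrist_force: [-2.9, -0.2, 6.6]
finger_gap: 0.0346
clock: 30.05
tcp_pos: [0.4625, 0.0458, 0.1268]
orientation: [-0.001, 0.675, 0.738, -0.0]
wrist_force: [0.1, 0.4, -0.0]
finger_gap: 0.08
(np.float64(88.5), np.float64(156.5), np.float64(77.5), np.float64(160.5))
y tin 0.1260676940220128 spool 0.12815283252828047 0.049451584412870175
(np.float64(283.5), np.float64(346.5), np.float64(275.5), np.float64(354.5))
x tin 0.4568031104884565 spool 0.4567203880826261 0.05013042560458203
(np.float64(91.5), np.float64(156.5), np.float64(84.5), np.float64(163.5))
y tin 0.1284511345153922 spool 0.128414151674847 0.049066120463442664
(np.float64(286.5), np.float64(347.5), np.float64(281.5), np.float64(356.5))
x tin 0.45563431661102577 spool 0.45694896672767027 0.0494498166008604
((319.0, 242.5), (81.0, 62.0), 90.0) board [0.46523035 0.0395281  0.014     ]
30.1 tcp [0.4626 0.0458 0.1269] gap 0.07992463583794149 F [-0.1 -0.4 -0.4]
[[-0.089  0.996 -0.001]
 [ 0.996  0.089  0.   ]
 [ 0.    -0.001 -1.   ]]
[-0.074  0.165 -0.413  0.994  0.     1.407]
shift mm [263.9 132.6 -73.1]
world turn deg -5.126881374041773 -> tool az 0.08948096033619987
```

Stack is centred: 0 mm off in y, 1.3 mm in x. Now the bottle.

```bash
python3 -m pendant '[{"fingers":80,"delta_pos":[0,0,-45],"angular":[0,0,0]},{"fingers":80,"delta_pos":[10,5,-45],"angular":[0,0,0]},{"fingers":80,"delta_pos":[34,17,0],"angular":[0,0,0]},{"fingers":80,"delta_pos":[36,18,0],"angular":[0,0,0]},{"fingers":80,"delta_pos":[36,18,0],"angular":[0,0,0]},{"fingers":80,"delta_pos":[36,18,0],"angular":[0,0,0]},{"fingers":80,"delta_pos":[0,0,0],"angular":[0,0,0.09]},{"fingers":80,"delta_pos":[0,0,0],"angular":[0,0,0]},{"fingers":80,"delta_pos":[0,0,0],"angular":[0,0,0]},{"fingers":80,"delta_pos":[0,0,0],"angular":[0,0,0]}]'; python3 - <<'E'
from h import *
to([.5712,.3205,.2],0)
f='w17.png';im=shot('wrist',f);p=px(f,[.5712,.3205,.126]);print(p)
hsv=cv2.cvtColor(im,cv2.COLOR_BGR2HSV);m=cv2.inRange(hsv,(0,150,80),(8,255,255))|cv2.inRange(hsv,(172,150,80),(180,255,255))
n,l,s,c=cv2.connectedComponentsWithStats(m)
for i in range(1,n):
    if s[i][4]>40: print(s[i],c[i],w(f,*c[i],.126))
E
```

```text
clock: 31.1
tcp_pos: [0.525, 0.2027, 0.2173]
orientation: [-0.0, 0.707, 0.707, -0.0]
wrist_force: [0.2, -0.2, 0.5]
finger_gap: 0.08
31.1 tcp [0.525  0.2027 0.2173] gap 0.07996475916002681 F [ 0.2 -0.2  0.5]
[[ 0.001  1.    -0.   ]
 [ 1.    -0.001 -0.   ]
 [-0.    -0.    -1.   ]]
[ 0.226  0.294 -0.015  1.262  0.     1.798]
shift mm [117.8  46.1  17.2]
world turn deg 0.05939346612743179 -> tool az -0.001036611538095411
[389.52366098  66.13939762]
[383  52  17  20 270] [391.14444444  62.        ] [0.57205098 0.32281295 0.126     ]
[363 115  29  24 366] [375.54098361 126.69945355] [0.56443852 0.28457821 0.126     ]
```

```bash
python3 -m pendant '[{"fingers":80,"delta_pos":[40,15.6,0],"angular":[0,0,0]},{"fingers":80,"delta_pos":[40,15.6,0],"angular":[0,0,0]},{"fingers":80,"delta_pos":[39.3,15.5,10],"angular":[0,0,0]},{"fingers":80,"delta_pos":[0,0,25],"angular":[0,0,0]},{"fingers":80,"delta_pos":[0,0,25],"angular":[0,0,0]},{"fingers":80,"delta_pos":[0,0,0],"angular":[0,0,0]},{"fingers":80,"delta_pos":[0,0,0],"angular":[0,0,0]},{"fingers":80,"delta_pos":[0,0,0],"angular":[0,0,0]},{"fingers":80,"delta_pos":[0,0,0],"angular":[0,0,0]}]'; python3 - <<'E'
from h import *
to([.5717,.322,.085],0)
f='w18.png';im=shot('wrist',f);print(px(f,[.5717,.322,.126]))
hsv=cv2.cvtColor(im,cv2.COLOR_BGR2HSV);m=cv2.inRange(hsv,(0,150,60),(8,255,255))|cv2.inRange(hsv,(172,150,60),(180,255,255))
n,l,s,c=cv2.connectedComponentsWithStats(m)
for i in range(1,n):
    if s[i][4]>40: print(s[i],c[i],w(f,*c[i],.126))
E
```

```text
clock: 32.05
tcp_pos: [0.5734, 0.3222, 0.1594]
orientation: [0.001, 0.708, 0.706, 0.001]
wrist_force: [0.2, -0.2, -0.3]
finger_gap: 0.08
32.05 tcp [0.5734 0.3222 0.1594] gap 0.07995487829714551 F [ 0.2 -0.2 -0.3]
[[ 0.003  1.     0.003]
 [ 1.    -0.003  0.001]
 [ 0.001  0.003 -1.   ]]
[0.39  0.498 0.147 1.217 0.    1.963]
shift mm [-0.3 -1.9 74.4]
world turn deg 0.14534988190503384 -> tool az -0.0025368340066277686
[313.09088442 276.43049332]
[305 267  19  18 261] [313.77011494 275.51724138] [0.57209473 0.32257301 0.126     ]
[302 297  22  27 424] [312.48113208 307.5754717 ] [0.57122105 0.30175586 0.126     ]
```

```bash
python3 -m pendant '[{"fingers":80,"delta_pos":[0,-1.4,30],"angular":[0,0,0]},{"fingers":80,"delta_pos":[0,0,25],"angular":[0,0,0]},{"fingers":80,"delta_pos":[0,0,15],"angular":[0,0,0]},{"fingers":80,"delta_pos":[0,0,6],"angular":[0,0,0]},{"fingers":80,"delta_pos":[0,0,0],"angular":[0,0,0]},{"fingers":80,"delta_pos":[0,0,0],"angular":[0,0,0]},{"fingers":80,"delta_pos":[0,0,0],"angular":[0,0,0]}]'; python3 -c "
from h import *
to([.572,.3222,.083],0)"
```

```text
clock: 32.8
tcp_pos: [0.5719, 0.3227, 0.0829]
orientation: [0.0, 0.708, 0.706, 0.001]
wrist_force: [-0.8, -0.1, 0.3]
finger_gap: 0.0802
32.8 tcp [0.5719 0.3227 0.0829] gap 0.0802406047363598 F [-0.8 -0.1  0.3]
[[ 0.002  1.     0.002]
 [ 1.    -0.002  0.001]
 [ 0.001  0.002 -1.   ]]
[0.391 0.541 0.025 1.051 0.    1.964]
shift mm [-0.5  0.1 -0.1]
world turn deg 0.11495745164748428 -> tool az -0.0020063860309507803
```

```bash
python3 -m pendant '[{"fingers":50,"delta_pos":[0,0,0],"angular":[0,0,0]},{"fingers":22,"delta_pos":[0,0,0],"angular":[0,0,0]},{"fingers":22,"delta_pos":[0,0,0],"angular":[0,0,0]},{"fingers":22,"delta_pos":[0,0,0],"angular":[0,0,0]},{"fingers":22,"delta_pos":[0,0,0],"angular":[0,0,0]},{"fingers":22,"delta_pos":[0,0,0],"angular":[0,0,0]},{"fingers":22,"delta_pos":[0,0,0],"angular":[0,0,0]},{"fingers":22,"delta_pos":[0,0,0],"angular":[0,0,0]}]' 40; python3 -m pendant '[{"fingers":22,"delta_pos":[0,0,-6],"angular":[0,0,0]},{"fingers":22,"delta_pos":[0,0,-10],"angular":[0,0,0]},{"fingers":22,"delta_pos":[0,0,-14],"angular":[0,0,0]},{"fingers":22,"delta_pos":[0,0,-14],"angular":[0,0,0]},{"fingers":22,"delta_pos":[0,0,-16],"angular":[0,0,0]},{"fingers":22,"delta_pos":[0,0,-16],"angular":[0,0,0]},{"fingers":22,"delta_pos":[0,0,-18],"angular":[0,0,0]},{"fingers":22,"delta_pos":[0,0,-18],"angular":[0,0,0]},{"fingers":22,"delta_pos":[0,0,-18],"angular":[0,0,0]},{"fingers":22,"delta_pos":[0,0,-10],"angular":[0,0,0]},{"fingers":22,"delta_pos":[0,0,0],"angular":[0,0,0]},{"fingers":22,"delta_pos":[0,0,0],"angular":[0,0,0]}]';  python3 - <<'E'
from h import *
to([.643,-.204,.22],0)
f='w19.png';im=shot('wrist',f)
hsv=cv2.cvtColor(im,cv2.COLOR_BGR2HSV);m=cv2.inRange(hsv,(0,150,60),(8,255,255))|cv2.inRange(hsv,(172,150,60),(180,255,255))
n,l,s,c=cv2.connectedComponentsWithStats(m)
for i in range(1,n):
    if s[i][4]>40: print(s[i],c[i],w(f,*c[i],.126+.14))
E
```

```text
clock: 33.6
tcp_pos: [0.5712, 0.3224, 0.0816]
orientation: [0.0, 0.708, 0.706, 0.0]
wrist_force: [-0.0, -0.7, 2.7]
finger_gap: 0.0269
clock: 34.8
tcp_pos: [0.5708, 0.3222, 0.2213]
orientation: [-0.0, 0.708, 0.706, -0.0]
wrist_force: [-0.1, 0.0, -1.2]
finger_gap: 0.027
34.8 tcp [0.5708 0.3222 0.2213] gap 0.026986563711994278 F [-0.1  0.  -1.2]
[[ 0.002  1.    -0.   ]
 [ 1.    -0.002  0.   ]
 [ 0.    -0.    -1.   ]]
[0.392 0.478 0.267 1.359 0.    1.964]
shift mm [-526.1   73.2    1.2]
world turn deg 0.11017018796994194 -> tool az -0.0019228325176165345
[301 354  32  28 686] [316.03644315 367.37609329] [0.57073696 0.3226829  0.266     ]
```

```bash
python3 - <<'E'
from h import *
print('w1',w('w1.png',335,345,.034),w('w1.png',302,410,.034)); print('w3',w('w3.png',373,403,.034)); print('w5',w('w5.png',495,437,.034),w('w5.png',479,480,.034))
# blue mask extents near
for f,b in [('w1.png',(280,330,450,420)),('w3.png',(360,395,500,480)),('w5.png',(465,425,560,480))]:
    im=cv2.imread('pics/'+f);hsv=cv2.cvtColor(im,cv2.COLOR_BGR2HSV);m=cv2.inRange(hsv,(105,110,90),(128,255,255));k=np.zeros_like(m);k[b[1]:b[3],b[0]:b[2]]=1;m*=k
    ys,xs=np.nonzero(m);print(f,[(int(y),int(xs[ys==y].min()),int(xs[ys==y].max())) for y in range(b[1],b[3],6) if (ys==y).any()])
im=cv2.imread('pics/t2.png');hsv=cv2.cvtColor(im,cv2.COLOR_BGR2HSV)
m=cv2.inRange(hsv,(108,100,60),(128,255,255));k=np.zeros_like(m);k[85:180,385:465]=1;m*=k;ys,xs=np.nonzero(m)
print([(int(y),int(xs[ys==y].min()),int(xs[ys==y].max())) for y in range(88,178,4) if (ys==y).any()], ys.max())
print('front col',[tuple(int(q) for q in hsv[y,410]) for y in range(155,176)])
m=cv2.inRange(hsv,(22,150,100),(34,255,255))*k;ys,xs=np.nonzero(m);print('sponge',xs.min(),xs.max(),ys.min(),ys.max())
E
```

```text
w1 [ 0.6846188  -0.12880725  0.034     ] [ 0.68390804 -0.23431553  0.034     ]
w3 [ 0.68259164 -0.11817783  0.034     ]
w5 [ 0.68937182 -0.13712937  0.034     ] [ 0.68675365 -0.20567274  0.034     ]
w1.png [(360, 330, 351), (366, 327, 368), (372, 323, 384), (378, 320, 422), (384, 317, 426), (390, 314, 429), (396, 310, 425), (402, 307, 421), (408, 304, 418), (414, 377, 415)]
w3.png [(407, 371, 377), (413, 432, 444), (419, 432, 448), (425, 432, 452), (431, 431, 458), (437, 430, 463), (443, 430, 467), (449, 431, 472), (455, 459, 475), (461, 460, 479), (467, 458, 484), (473, 456, 488), (479, 460, 492)]
w5.png [(437, 492, 502), (443, 489, 518), (449, 487, 521), (455, 484, 492), (461, 482, 489), (467, 480, 487), (473, 478, 485), (479, 476, 483)]
[(96, 401, 451), (100, 400, 452), (104, 400, 452), (108, 400, 452), (112, 400, 452), (116, 400, 452), (120, 400, 452), (132, 397, 448), (136, 397, 448), (140, 397, 448), (144, 397, 448), (148, 398, 448), (152, 398, 448), (156, 398, 448), (160, 398, 448), (164, 398, 448)] 166
front col [(26, 193, 194), (26, 198, 193), (26, 196, 193), (25, 192, 195), (25, 195, 192), (25, 182, 178), (16, 64, 136), (118, 87, 162), (115, 107, 172), (115, 107, 171), (115, 106, 156), (118, 88, 125), (124, 70, 98), (129, 60, 89), (6, 34, 112), (16, 79, 159), (17, 86, 169), (17, 88, 166), (17, 89, 164), (17, 89, 164), (17, 85, 165)]
sponge 407 441 135 160
```

```bash
python3 - <<'E'
from h import *
f='t2.png'
print('right edge',w(f,449,155,.034)[1],w(f,452.7,105,.068)[1],'left bottom',w(f,396.7,155,0)[1],'sponge mid',w(f,424,148,.035)[1])
print('front top',w(f,424,165.7,.034)[0],'front bottom',w(f,424,168.8,0)[0],'back top edge',w(f,425,94,.068)[0])
# front edge from w1: points along (v,umin)
for f,l in [('w1.png',[(360,330),(384,317),(408,304)]),('w5.png',[(443,489),(461,482),(479,476)])]: print(f,[w(f,u-.5,v,.034).round(4) for v,u in l])
E
```

```text
right edge -0.25200914179580614 -0.2558760699794634 left bottom -0.15124040540031497 sponge mid -0.20198916827649652
front top 0.6858747582862911 front bottom 0.6910984118485974 back top edge 0.8238198161967057
w1.png [array([ 0.6868, -0.1509,  0.034 ]), array([ 0.6857, -0.1897,  0.034 ]), array([ 0.6845, -0.2306,  0.034 ])]
w5.png [array([ 0.6841, -0.1468,  0.034 ]), array([ 0.6826, -0.1751,  0.034 ]), array([ 0.6822, -0.2045,  0.034 ])]
```

```bash
python3 -m pendant '[{"fingers":22,"delta_pos":[-20,3,0],"angular":[0,0,0]},{"fingers":22,"delta_pos":[-35,5,0],"angular":[0,0,0]},{"fingers":22,"delta_pos":[-40,5,0],"angular":[0,0,0]},{"fingers":22,"delta_pos":[-40,5,0],"angular":[0,0,0]},{"fingers":22,"delta_pos":[-40,5,0],"angular":[0,0,0]},{"fingers":22,"delta_pos":[-40,5,0],"angular":[0,0,0]},{"fingers":22,"delta_pos":[-40,5,0],"angular":[0,0,0]},{"fingers":22,"delta_pos":[-40,5,0],"angular":[0,0,0]},{"fingers":22,"delta_pos":[-40,5,0],"angular":[0,0,0]},{"fingers":22,"delta_pos":[-40,5,0],"angular":[0,0,0]},{"fingers":22,"delta_pos":[-40,5,0],"angular":[0,0,0]},{"fingers":22,"delta_pos":[-40,5,0],"angular":[0,0,0]}]'; python3 -m pendant '[{"fingers":22,"delta_pos":[-35,6,0],"angular":[0,0,0]},{"fingers":22,"delta_pos":[-25,5,0],"angular":[0,0,0]},{"fingers":22,"delta_pos":[-10,2,0],"angular":[0,0,0]},{"fingers":22,"delta_pos":[0,0,0],"angular":[0,0,0]},{"fingers":22,"delta_pos":[0,0,0],"angular":[0,0,0]},{"fingers":22,"delta_pos":[0,0,0],"angular":[0,0,0]},{"fingers":22,"delta_pos":[0,0,0],"angular":[0,0,0]},{"fingers":22,"delta_pos":[0,0,0],"angular":[0,0,0]}]';  python3 - <<'E'
from h import *
to([.641,-.2025,.12],0)
E
```

```text
clock: 36.05
tcp_pos: [0.6274, -0.1342, 0.22]
orientation: [-0.001, 0.708, 0.706, -0.0]
wrist_force: [-0.0, 0.1, 0.6]
finger_gap: 0.0271
clock: 36.85
tcp_pos: [0.641, -0.2017, 0.2217]
orientation: [0.0, 0.707, 0.707, 0.0]
wrist_force: [-0.6, -0.4, -0.5]
finger_gap: 0.0274
36.85 tcp [ 0.641  -0.2017  0.2217] gap 0.02740043355015936 F [-0.6 -0.4 -0.5]
[[ 0.001  1.     0.   ]
 [ 1.    -0.001 -0.   ]
 [-0.     0.    -1.   ]]
[-0.424  0.513  0.323  1.381  0.     1.147]
shift mm [ -0.8  -0.  101.7]
world turn deg 0.031111535161386428 -> tool az -0.0005429987239161786
```

```bash
python3 -m pendant '[{"fingers":22,"delta_pos":[-0.7,0,20],"angular":[0,0,0]},{"fingers":22,"delta_pos":[0,0,30],"angular":[0,0,0]},{"fingers":22,"delta_pos":[0,0,30],"angular":[0,0,0]},{"fingers":22,"delta_pos":[0,0,25],"angular":[0,0,0]},{"fingers":22,"delta_pos":[0,0,15],"angular":[0,0,0]},{"fingers":22,"delta_pos":[0,0,5],"angular":[0,0,0]},{"fingers":22,"delta_pos":[0,0,0],"angular":[0,0,0]},{"fingers":22,"delta_pos":[0,0,0],"angular":[0,0,0]},{"fingers":22,"delta_pos":[0,0,0],"angular":[0,0,0]},{"fingers":22,"delta_pos":[0,0,0],"angular":[0,0,0]}]';  python3 - <<'E'
from h import *
to([.641,-.2025,.077],0)
E
```

```text
clock: 37.85
tcp_pos: [0.6416, -0.2038, 0.0976]
orientation: [0.001, 0.708, 0.706, 0.0]
wrist_force: [-0.3, -0.8, -0.3]
finger_gap: 0.0272
37.85 tcp [ 0.6416 -0.2038  0.0976] gap 0.02716311326313194 F [-0.3 -0.8 -0.3]
[[ 0.002  1.     0.002]
 [ 1.    -0.002 -0.001]
 [-0.001  0.002 -1.   ]]
[-0.427  0.562  0.098  1.105  0.     1.146]
shift mm [ 1.3 -0.6 20.5]
world turn deg 0.10761283055838078 -> tool az -0.0018781982106345126
```

```bash
python3 -m pendant '[{"fingers":22,"delta_pos":[1.3,-0.5,10],"angular":[0,0,0]},{"fingers":22,"delta_pos":[0,0,6],"angular":[0,0,0]},{"fingers":22,"delta_pos":[0,0,3],"angular":[0,0,0]},{"fingers":22,"delta_pos":[0,0,1.5],"angular":[0,0,0]},{"fingers":22,"delta_pos":[0,0,0],"angular":[0,0,0]},{"fingers":22,"delta_pos":[0,0,0],"angular":[0,0,0]},{"fingers":22,"delta_pos":[0,0,0],"angular":[0,0,0]},{"fingers":22,"delta_pos":[0,0,0],"angular":[0,0,0]}]'
```

```text
clock: 38.65
tcp_pos: [0.6405, -0.2023, 0.0757]
orientation: [-0.0, 0.708, 0.706, 0.0]
wrist_force: [0.4, 0.3, -0.7]
finger_gap: 0.0271
```

```bash
python3 -m pendant '[{"fingers":22,"delta_pos":[0,0,0.5],"angular":[0,0,0]},{"fingers":22,"delta_pos":[0,0,0.4],"angular":[0,0,0]},{"fingers":22,"delta_pos":[0,0,0],"angular":[0,0,0]},{"fingers":22,"delta_pos":[0,0,0],"angular":[0,0,0]}]'; python3 -m pendant '[{"fingers":29,"delta_pos":[0,0,0],"angular":[0,0,0]},{"fingers":36,"delta_pos":[0,0,0],"angular":[0,0,0]},{"fingers":48,"delta_pos":[0,0,0],"angular":[0,0,0]},{"fingers":54,"delta_pos":[0,0,0],"angular":[0,0,0]},{"fingers":54,"delta_pos":[0,0,-15],"angular":[0,0,0]},{"fingers":54,"delta_pos":[0,0,-30],"angular":[0,0,0]},{"fingers":54,"delta_pos":[0,0,-40],"angular":[0,0,0]},{"fingers":54,"delta_pos":[0,0,-30],"angular":[0,0,0]},{"fingers":54,"delta_pos":[0,0,0],"angular":[0,0,0]},{"fingers":54,"delta_pos":[0,0,0],"angular":[0,0,0]},{"fingers":54,"delta_pos":[0,0,0],"angular":[0,0,0]}]'; python3 -m pendant '[{"fingers":54,"delta_pos":[0,-40,-10],"angular":[0,0,0]},{"fingers":54,"delta_pos":[0,-40,-10],"angular":[0,0,0]},{"fingers":54,"delta_pos":[0,-40,0],"angular":[0,0,0]},{"fingers":54,"delta_pos":[0,-40,0],"angular":[0,0,0]},{"fingers":54,"delta_pos":[0,-40,0],"angular":[0,0,0]},{"fingers":54,"delta_pos":[0,0,0],"angular":[0,0,0]},{"fingers":54,"delta_pos":[0,0,0],"angular":[0,0,0]},{"fingers":54,"delta_pos":[0,0,0],"angular":[0,0,0]}]';python3 - <<'E'
from h import *
im=shot('top','t3.png');f='t3.png'
hsv=cv2.cvtColor(im,cv2.COLOR_BGR2HSV);p=px(f,[.641,-.202,.12]);print(p,px('t3.png',[.641,-.202,0]))
m=cv2.inRange(hsv,(0,120,60),(8,255,255))|cv2.inRange(hsv,(172,120,60),(180,255,255));k=np.zeros_like(m);k[int(p[1])-20:int(p[1])+20,int(p[0])-20:int(p[0])+20]=1
ys,xs=np.nonzero(m*k);print('red dot',xs.mean(),ys.mean(),len(xs),w(f,xs.mean(),ys.mean(),.12))
g=im[int(p[1])-22:int(p[1])+22,int(p[0])-25:int(p[0])+25];cv2.imwrite('pics/t3c.png',cv2.resize(g,None,fx=10,fy=10,interpolation=cv2.INTER_CUBIC))
im=shot('scene','s3.png');f='s3.png';p=px(f,[.641,-.202,.12]);print(p)
hsv=cv2.cvtColor(im,cv2.COLOR_BGR2HSV);m=cv2.inRange(hsv,(0,120,60),(8,255,255))|cv2.inRange(hsv,(172,120,60),(180,255,255));k=np.zeros_like(m);k[int(p[1])-12:int(p[1])+12,int(p[0])-12:int(p[0])+12]=1
ys,xs=np.nonzero(m*k);print('red dot',xs.mean() if len(xs) else None,ys.mean(),w(f,xs.mean(),ys.mean(),.12))
# reel and cutters unmoved?
a,b=cv2.imread('pics/top0.png'),cv2.imread('pics/t3.png')
for n,(u,v,r) in {'reel':(495,219,18),'cutters':(323,145,32),'bigboard':(433,341,30)}.items(): print(n,cv2.absdiff(a[v-r:v+r,u-r:u+r],b[v-r:v+r,u-r:u+r]).mean())
st()
E
```

```text
clock: 39.05
tcp_pos: [0.6406, -0.2024, 0.0756]
orientation: [0.0, 0.708, 0.706, 0.0]
wrist_force: [-1.8, 1.2, 5.8]
finger_gap: 0.0272
clock: 40.15
tcp_pos: [0.6398, -0.202, 0.1884]
orientation: [-0.001, 0.708, 0.706, -0.0]
wrist_force: [-0.1, 0.2, -0.7]
finger_gap: 0.0539
clock: 40.95
tcp_pos: [0.4411, -0.2021, 0.2094]
orientation: [-0.0, 0.708, 0.706, 0.0]
wrist_force: [-0.0, 0.1, -0.1]
finger_gap: 0.0542
[434.42764763 173.23401989] [422.46825437 191.98729124]
red dot 435.2352941176471 173.23529411764707 17 [ 0.64098596 -0.2034684   0.12      ]
[215.87290653 243.47959787]
red dot 215.66666666666666 243.93333333333334 [ 0.6426158 -0.202214   0.12     ]
reel 41.853137860082306
cutters 14.075927734375
bigboard 26.170185185185186
41.05 tcp [ 0.4414 -0.202   0.2095] gap 0.05400822746145812 F [ 0.7 -0.8  0.3]
[[ 0.001  1.     0.   ]
 [ 1.    -0.001  0.   ]
 [ 0.     0.    -1.   ]]
[-0.595  0.149 -0.22   1.202  0.     0.977]
```

Bottle found upright at (.641,-.203) by both cameras. I'll move the arm aside and check everything once more.

```bash
python3 -m pendant '[{"fingers":54,"delta_pos":[48,0,0],"angular":[0,0,0]},{"fingers":54,"delta_pos":[48,0,0],"angular":[0,0,0]},{"fingers":54,"delta_pos":[48,0,0],"angular":[0,0,0]},{"fingers":54,"delta_pos":[48,0,0],"angular":[0,0,0]},{"fingers":54,"delta_pos":[48,0,0],"angular":[0,0,0]},{"fingers":54,"delta_pos":[48,0,0],"angular":[0,0,0]},{"fingers":54,"delta_pos":[48,0,0],"angular":[0,0,0]},{"fingers":54,"delta_pos":[48,0,0],"angular":[0,0,0]},{"fingers":54,"delta_pos":[48,0,0],"angular":[0,0,0]},{"fingers":54,"delta_pos":[48,0,0],"angular":[0,0,0]},{"fingers":54,"delta_pos":[48,-10,0],"angular":[0,0,0]},{"fingers":54,"delta_pos":[48,-20,0],"angular":[0,0,0]}]'; python3 -m pendant '[{"fingers":54,"delta_pos":[40,-40,0],"angular":[0,0,0]},{"fingers":54,"delta_pos":[40,-40,0],"angular":[0,0,0]},{"fingers":54,"delta_pos":[30,-20,0],"angular":[0,0,0]},{"fingers":54,"delta_pos":[0,0,0],"angular":[0,0,0]},{"fingers":54,"delta_pos":[0,0,0],"angular":[0,0,0]},{"fingers":54,"delta_pos":[0,0,0],"angular":[0,0,0]}]';python3 - <<'E'
from h import *
im=shot('top','t4.png');f='t4.png';a=cv2.imread('pics/top0.png');hsv=cv2.cvtColor(im,cv2.COLOR_BGR2HSV);h0=cv2.cvtColor(a,cv2.COLOR_BGR2HSV)
def cen(h,lo,hi,u,v,r):
    m=cv2.inRange(h,lo,hi);k=np.zeros_like(m);k[v-r:v+r,u-r:u+r]=1;ys,xs=np.nonzero(m*k);return (xs.mean().round(2),ys.mean().round(2),len(xs)) if len(xs) else None
for n,lo,hi,u,v,r in [('reel',(4,180,120),(18,255,255),495,219,22),('cutters',(100,120,60),(125,255,255),330,146,28)]: print(n,cen(h0,lo,hi,u,v,r),cen(hsv,lo,hi,u,v,r))
t=cen(hsv,(20,130,60),(36,255,255),*px(f,[.457,.128,.056]).round().astype(int),18);print('tin',t,w(f,t[0],t[1],.056))
t=cen(hsv,(45,80,20),(85,255,255),*px(f,[.465,.039,.014]).round().astype(int),25);print('board',t,w(f,t[0],t[1],.014))
p=px(f,[.641,-.203,.12]).round().astype(int);print('dot',cen(hsv,(0,120,60),(8,255,255),*p,12))
st()
E
```

```text
clock: 42.25
tcp_pos: [0.413, 0.3756, 0.2091]
orientation: [0.0, 0.708, 0.707, 0.0]
wrist_force: [0.7, 0.4, -0.1]
finger_gap: 0.0542
clock: 42.85
tcp_pos: [0.3223, 0.4731, 0.2095]
orientation: [0.0, 0.708, 0.706, -0.0]
wrist_force: [-0.3, 0.8, 0.1]
finger_gap: 0.0539
reel (np.float64(494.64), np.float64(218.57), 425) (np.float64(494.68), np.float64(218.61), 424)
cutters (np.float64(333.76), np.float64(145.2), 225) (np.float64(333.75), np.float64(145.14), 219)
tin (np.float64(257.33), np.float64(279.27), 320) [0.45571279 0.12716463 0.056     ]
board (np.float64(306.05), np.float64(276.99), 540) [0.46431331 0.03727485 0.014     ]
dot (np.float64(435.11), np.float64(173.28), 18)
42.9 tcp [0.3226 0.4727 0.2096] gap 0.05398124963127195 F [ 1.1 -0.6  0.3]
[[ 0.003  1.    -0.   ]
 [ 1.    -0.003 -0.001]
 [-0.001 -0.    -1.   ]]
[ 0.832  0.315 -0.004  1.252 -0.     2.406]
```

Everything is in place, and the reel and cutters have not moved. Handing in.

```bash
python3 -c "
from workcell import env
env.hand_in()"
```

```text
the job is handed in; nothing more can be done
```

The job is finished and handed in at about 43 s on the robot clock, in the order you gave. Everything is released and the arm is clear of the work.

| Item | Last check |
|---|---|
| Board | Right way up, at the mat's centre within about 1 mm, long side along the mat's long side. I re-centred it once after it first sat about 3 mm off. |
| Spool | Flat on the mat, left of the board, gap about 29–30 mm. |
| Tin | On top of the spool, level with its centre along y, about 1.3 mm off along x. I regripped it once to correct a 2.5 mm offset. |
| Flux bottle | Drawn straight up and kept upright. It stands at about (0.641, −0.203), before the middle of the station with a gap of about 3 cm. Top and scene cameras agree to 1–2 mm. |
| Reel and cutters | Unmoved: their image positions shifted by less than 0.1 px. |

- **Station position:** my estimates of the station's front face varied by about ±4 mm, from 0.682 to 0.691 m. The bottle's gap is therefore about 30 mm, give or take a few millimetres. The station's turn also read differently in different images, from −0.5° to about −1.6°.
- **Camera disagreement:** the top and wrist cameras differ by about 2 mm in y for the board. They differ by about the same for the mat, so the board's centring on it holds.
- **Last checks by number only:** I had used all 16 picture views by the time the tin was set on the spool. The tin, bottle and final checks came from image measurements rather than from looking.

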